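# Clear used reagent cartridges and hang up the tray arm

## Robot

A 7-joint arm with a two-finger parallel gripper is mounted at the origin on the work surface. World frame = base frame: x ahead of the robot, y to its left, z up, the work surface at z = 0. Lengths are in m, angles in rad, forces in N, time in s.
With the tool pointing down it reaches from about 0.425 to 1.025 m from the base axis. Payload 9.4 kg.
Tool frame: the origin (TCP) lies midway between the tips of the shut fingers; the grasp point (between the pads) lies 19 mm behind it; z points along the fingers, x is the direction in which the jaws open and shut, and the axes are right-handed (so a half turn about z gives the same grasp; the last joint's range is limited). The gripper opens to 93 mm and grips with 3 to 60 N. Pads are 15 mm wide; open, the fingers measure 128 mm over their backs; the gripper's body (75 mm by 188 mm) begins 65 mm behind the grasp point.
Start: joints at [1.146, 0.599, -0.003, 1.599, 0.002, 0.943, -0.08], TCP at [0.247, -0.682, 0.219] pointing down, gripper open.
Joint ranges: [-2.57, 2.57], [-0.35, 1.97], [-1.29, 1.29], [0.11, 2.56], [-1.05, 4.19], [0.11, 1.86], [-2.63, 2.63]. Speed limits (rad/s): [2.22, 2.22, 3.01, 3.01, 3.14, 3.14, 3.14].

## Interface

Orientations are given as a 3x3 rotation matrix whose columns are the frame's x, y, z axes.
In Python, from workcell import manip gives the robot as it stands.
- The arm moves only by the tool drive_tool, never from a script. Its argument "moves" is one flat list of numbers, 7 for each row, row after row: the shift along the tool's x, y, z as a fraction of full scale, then the turn, a rotation vector about the tool's x, y, z as a fraction of full scale, then the opening, from 0 (shut) to 1 (fully open). A call has 1 to 10 rows; each row is the pose to reach, as a shift and turn from the pose commanded when the call began, along the tool's axes at that moment, turning the shorter way round; what a row does not reach only later rows make up. Full scale, the value 1, is 30 cm for a shift and 360 degrees for a turn. A row lasts 1/12 s, in which the tool goes at most 41.7 mm and 7.16 degrees, less where a joint would pass 70% of its speed; a pose out of reach is approached as far as the arm can. A call with a number of a shift or a turn outside -1 to 1 is refused whole. A call with a gripper value outside its range is refused whole. The fingers move at their own pace and stop on an object; "force" is the grip in N (left out, the last holds). Time passes only in rows, so rows that repeat a pose let the fingers close. It gives the time, the measured TCP pose, the force and the opening at its end, in the units of the state.
- manip.sense(): the state, without advancing time (a new reading comes with each control period).
- manip.get_image(name): name is "side" or "top"; returns a dict with "color" (480x640x3 uint8, red, green, blue), "mtx" (3x3 intrinsics, pixels), "extrinsics" (4x4, takes a point from camera to world coordinates). Camera axes: x right, y down, z forward; pixel columns grow to the right and rows downward; lengths in m; the calibration is good to about 2 mm. A picture is of the moment at which its call begins. There is no depth.
- manip.sign_off(): hands the job in, once; it reports no verdict.
The state is a dict: "time_s": time; "q": joint angles; "qd": joint speeds; "joint_torque": joint torques, N m; "ee_pos": TCP position; "ee_rot": TCP orientation; "force": force on the tool from outside, world axes, zero at the start; "moment": the same for the moment, N m; "opening": finger opening in m.
Only numpy, scipy, OpenCV 4.12 (cv2) and the standard library are available. Lean on these libraries where they do the work, as an engineer would, in place of code of your own. Each camera call takes 0.05 s, during which the arm holds its last target. There are 200 camera calls.

## Task

Gather all the used reagent cartridges from the bench in the grey collecting tray, so that all lie in it together, then carry the tray to the yellow waste bin and tip them out into it. Hang the loose bracket arm on the slotted upright, claws hooked fully home and pressed down until the catch snaps out over it; finally set the emptied tray down level, centred on top of the locked arm. Leave the amber jar and the blue slide box where they are.

Things in the scene. Friction and masses are not known exactly. Their poses are not given: they have to be found in the camera images.
- upright: fixed slotted steel upright: column 60 mm wide, 40 deep, 250 high, on a dark foot plate that reaches 30 mm out in front. Origin on the bench, mid-width, in the plane of the slotted front face; x points into the column (the way the claws go in), y across, z up. Position and yaw vary
- slots (a point): middle of the two claw slots in the upright's front sheet (4 mm thick, hollow behind): each 11 mm wide and 24 mm high, one above the other at mid-width, from 150 to 174 and from 192 to 216 mm above the bench. The dark marks further down are only painted on
- seat (a point): point on the upright's front face, mid-width, 130 mm above the bench: where the origin of bracket lies when the bracket is hung fully down, its axes then parallel to the upright's
- pawl (a joint): brass spring catch, 24 mm wide, at the top of the upright, 223.5 to 237.5 mm above the bench, standing 6 mm out of the face. 0 = out; grows in m (to 0.009) as it is pushed straight back, with 2.4 to 4 N. The bracket's back plate pushes it in about 6 mm as the claws enter raised; it snaps out over the plate (1.5 mm play) when the bracket is fully down
- bracket: loose metal bracket arm, about 0.3 kg: arm 48 mm wide, 30 high (z 0 to 30), x from -165 to -6; back plate x -6 to 0, 40 mm wide, z 0 to 92. Origin at the foot of the plate's rear face, mid-width; x points out of that face, z up. Lies flat on the bench, x roughly to the robot's left. It balances near x = -60; grip the arm across its width, 75 mm from the plate
- claw_root (a point): root of the lower claw, z = 24 mm on the bracket's rear face. Two claws 5 mm wide: necks z 20-28 and 62-70, 11 mm long, each with a hook (x 6 to 11) 10 mm down from the neck; 6 mm gap for the sheet. To hang: with the bracket's origin 10.5 to 16 mm above the seat (13 is best), move in along x till the plate touches, then down; stiff, as the catch rubs. Let go only once hooked
- thumb_pad (a point): middle of the flat top of the bracket's back plate and the pad in front of it (x -22 to 0, 40 mm wide, z = 92): the place to press it down, with 10 to 20 N; pressing far out on the arm tends to jam the claws
- rest_top (a point): middle of the resting place for the tray, on top of the bracket's arm: (-95, 0, 30) mm in the bracket's frame
- tray: loose grey plastic collecting tray, 0.16 kg: 150 mm long (x -75 to 75), 120 wide (y), walls 26 mm high and 4 thick, floor 4 thick; origin at the middle of its underside, where it balances when empty. Grip tab at its -x end, spout at its +x end. At the start the spout points roughly to the robot's right
- tray_tab (a point): grip point in the tray's tab, at (-70, 0, 62) mm in the tray's frame; the tab is 10 mm thick (x), 50 wide (y), and rises to z = 76
- spout (a point): middle of the spout's lip edge, at (74, 0, 19) mm in the tray's frame; the lip slopes up at 30 degrees from the floor, so at 60 to 80 degrees of tilt everything slides out
- bin: fixed open yellow waste bin, 200 (x) x 170 (y) x 110 mm high, walls 5 mm; origin at the middle of its underside
- cart0: used reagent cartridge: white plastic block 22 (its x) x 30 (its y) x 50 mm high with a black round cap 18 mm across and 12 mm high on top (62 mm in all), 20-50 g; origin at the centre of its underside, z up towards the cap; stands upright on the bench at the start. There are three to five, None means it is not there
- cart1: used reagent cartridge: white plastic block 22 (its x) x 30 (its y) x 50 mm high with a black round cap 18 mm across and 12 mm high on top (62 mm in all), 20-50 g; origin at the centre of its underside, z up towards the cap; stands upright on the bench at the start. There are three to five, None means it is not there
- cart2: used reagent cartridge: white plastic block 22 (its x) x 30 (its y) x 50 mm high with a black round cap 18 mm across and 12 mm high on top (62 mm in all), 20-50 g; origin at the centre of its underside, z up towards the cap; stands upright on the bench at the start. There are three to five, None means it is not there
- cart3: used reagent cartridge: white plastic block 22 (its x) x 30 (its y) x 50 mm high with a black round cap 18 mm across and 12 mm high on top (62 mm in all), 20-50 g; origin at the centre of its underside, z up towards the cap; stands upright on the bench at the start. There are three to five, None means it is not there
- cart4: used reagent cartridge: white plastic block 22 (its x) x 30 (its y) x 50 mm high with a black round cap 18 mm across and 12 mm high on top (62 mm in all), 20-50 g; origin at the centre of its underside, z up towards the cap; stands upright on the bench at the start. There are three to five, None means it is not there
- jar: amber glass jar 48 mm across, 85 mm high, a bystander; origin at the centre of its underside
- slide_box: blue slide box 60 x 85 x 32 mm, a bystander; origin at the centre of its underside

How it is judged:
By the outcome, as a careful person would: the job done as asked, in the order asked, and still so for the second after the job is handed in, with the robot touching nothing.
Of cart0, cart1, cart2, cart3, cart4 only 3 to 5 are there at a start; the rules pass over those that are not, and their reading is None.
At some moment in a run one of cart0, cart1, cart2, cart3, cart4 may be knocked a few centimetres aside while the robot is not near it.
Once in a run the grip may slacken for a moment while it holds something.
It also fails if it takes over 210 s, if anything falls off the work surface, if the arm or the gripper's body presses on something with over 40 N, if the wrist force passes 120 N, or if a joint passes its speed limit or range.

## Working session

There is one attempt and no reset: what is moved stays moved. The work goes in short steps, Python scripts to look and compute and a tool call to move; the robot and the scene stay as the last step left them, time stands still between calls to the robot, and variables do not carry over. Pictures are saved under pics/ and viewed, about 12 in all and at most 16, crops included, and the job is handed in when it is done.

Besides the shell and the picture viewer there is one more tool, called as name(argument=value, ...), one argument or row to a line, values as JSON. drive_tool: Moves the arm, as the interface text tells. Shift numbers are shares of 30 cm and turn numbers shares of 360 degrees, none past 1 either way. Its arguments: {"type":"object","properties":{"moves":{"type":"array","items":{"type":"number","minimum":-1,"maximum":1}},"force":{"type":"number"}},"required":["moves"]}

```bash
ls; mkdir -p pics; python3 - <<'E'
from workcell import manip
import cv2,numpy as np
s=manip.sense();print(s)
for n in("side","top"):
    d=manip.get_image(n);cv2.imwrite(f"pics/{n}0.png",d["color"][:,:,::-1]);np.savez(f"{n}0.npz",**d);print(n,d["mtx"],d["extrinsics"])
E
```

```text
pics
{'time_s': 0.0, 'q': array([ 1.14631445,  0.60016426, -0.00252964,  1.60015048,  0.0017922 ,
        0.94294326, -0.07980192]), 'qd': array([ 0.001224  , -0.00110912,  0.00062171, -0.00026766,  0.00052923,
        0.00232001, -0.00101894]), 'joint_torque': array([-2.58181117e-04, -7.65073586e+01,  1.49736542e+00, -2.52353883e+01,
       -5.24253503e-02,  1.67391653e-02,  1.64944272e-04]), 'ee_pos': array([ 0.24688637, -0.68111438,  0.21772457]), 'ee_rot': array([[ 3.40851091e-01, -9.40117031e-01, -7.07881869e-04],
       [-9.40115839e-01, -3.40851792e-01,  1.50506915e-03],
       [-1.65622394e-03,  1.52486496e-04, -9.99998617e-01]]), 'force': array([-0.06455717, -0.1929444 ,  0.08903335]), 'moment': array([ 0.01987048, -0.0065938 ,  0.03227808]), 'opening': 0.09302812730446539}
side [[452.65729121   0.         323.95861626]
 [  0.         452.65729121 244.29878478]
 [  0.           0.           1.        ]] [[-7.11073128e-01 -5.32404821e-01  4.59260399e-01  1.39884174e-01]
 [-7.03117407e-01  5.39318191e-01 -4.63423996e-01  4.21696525e-01]
 [-9.58317845e-04 -6.52442331e-01 -7.57837770e-01  8.89455436e-01]
 [ 0.00000000e+00  0.00000000e+00  0.00000000e+00  1.00000000e+00]]
top [[468.55631256   0.         317.89760278]
 [  0.         468.55631256 233.13322967]
 [  0.           0.           1.        ]] [[ 0.00630396 -0.99969797  0.02375334  0.55487171]
 [-0.99964371 -0.00691617 -0.02578037  0.00527052]
 [ 0.02593687 -0.02358235 -0.99938539  1.12916039]
 [ 0.          0.          0.          1.        ]]
```

View pics/top0.png

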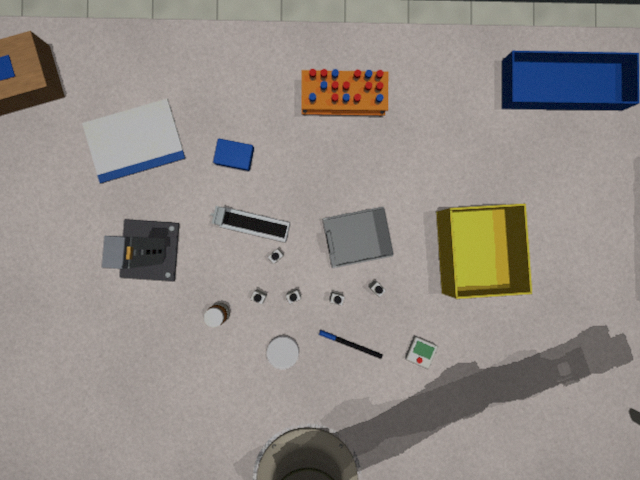

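View pics/side0.png

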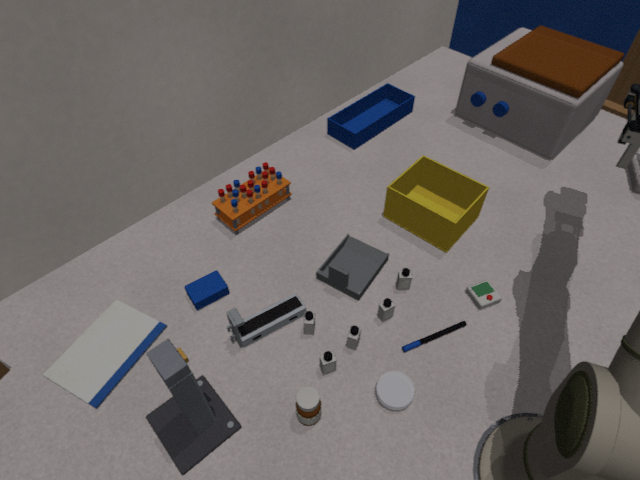

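The top view shows five cartridges, with caps at about (275,256), (259,296), (293,296), (337,298) and (377,288). The tray is at (358,237) with its tab to the left and the bin is at (487,251). The bracket lies from (218,216) to (289,232), plate on the left, and the upright is near (140,250) facing right. The side view agrees and shows the bracket upright, arm underside on the bench.

```bash
cat > h.py <<'E'
import numpy as np,cv2
class Cam:
    def __init__(s,d): s.K=d["mtx"];s.T=d["extrinsics"];s.im=d["color"]
    def ray(s,p):
        v=np.linalg.inv(s.K)@np.array([p[0],p[1],1.]);v=s.T[:3,:3]@v
        return s.T[:3,3],v/np.linalg.norm(v)
    def plane(s,p,z):
        o,v=s.ray(p);return o+v*(z-o[2])/v[2]
    def proj(s,P):
        c=np.linalg.inv(s.T)@np.append(P,1);u=s.K@c[:3];return u[:2]/u[2]
def tri(c1,p1,c2,p2):
    o1,v1=c1.ray(p1);o2,v2=c2.ray(p2)
    t=np.linalg.lstsq(np.c_[v1,-v2],o2-o1,rcond=None)[0]
    a,b=o1+v1*t[0],o2+v2*t[1];return (a+b)/2,np.linalg.norm(a-b)
def load(n): return Cam(np.load(n))
def grab(n,tag):
    from workcell import manip
    d=manip.get_image(n);np.savez(f"{n}{tag}.npz",**d);return Cam(d)
def crop(c,x,y,w,h,k,f):
    im=cv2.resize(c.im[y:y+h,x:x+w],None,fx=k,fy=k,interpolation=cv2.INTER_CUBIC)[:,:,::-1].copy()
    for i in range(0,w,20): cv2.putText(im,str(x+i),(i*k,10),0,.35,(0,0,255));cv2.line(im,(i*k,0),(i*k,im.shape[0]),(0,0,255) if 0 else (90,90,200),1) if i%20==0 else 0
    for j in range(0,h,20): cv2.putText(im,str(y+j),(0,j*k+10),0,.35,(0,0,255));cv2.line(im,(0,j*k),(im.shape[1],j*k),(90,90,200),1)
    cv2.imwrite(f,im)
def blobs(c,x,y,w,h,m,amin=5):
    n,l,s,ce=cv2.connectedComponentsWithStats(m[y:y+h,x:x+w].astype(np.uint8))
    return [(ce[i]+[x,y],s[i,4]) for i in range(1,n) if s[i,4]>=amin]
E
python3 - <<'E'
from h import *
t=load("top0.npz");s=load("side0.npz")
crop(t,90,195,310,120,1,"/tmp/x.png")
a=t.im[190:320,90:400];b=s.im[230:470,140:420]
crop(t,95,200,200,110,4,"pics/t1.png");crop(s,140,280,200,150,4,"pics/s1.png")
cap=lambda c:blobs(c,240 if c is t else 290,245 if c is t else 262,150 if c is t else 130,60 if c is t else 110,c.im.max(2)<45,6)
T,S=cap(t),cap(s)
print(T);print(S)
for p,_ in T:
    for q,_ in S:
        P,e=tri(t,p,s,q)
        if e<.008 and .03<P[2]<.09: print(p.round(1),q.round(1),P.round(4),e.round(4))
E
```

```text
[(array([274.86206897, 255.68965517]), np.int32(29)), (array([378.47058824, 289.14705882]), np.int32(34)), (array([257.28571429, 297.4       ]), np.int32(35)), (array([292.6969697 , 296.90909091]), np.int32(33)), (array([337.33333333, 299.36363636]), np.int32(33))]
[(array([325.        , 265.28571429]), np.int32(21)), (array([342.87002096, 281.49895178]), np.int32(477)), (array([405.34146341, 271.92682927]), np.int32(41)), (array([294.06796117, 303.18446602]), np.int32(103)), (array([386.91836735, 302.57142857]), np.int32(49)), (array([308.76470588, 315.35294118]), np.int32(51)), (array([293.        , 317.78571429]), np.int32(14)), (array([354.09433962, 330.13207547]), np.int32(53)), (array([327.5, 356. ]), np.int32(60))]
[274.9 255.7] [308.8 315.4] [0.5283 0.076  0.0527] 0.0006
[378.5 289.1] [405.3 271.9] [ 0.4529 -0.1623  0.0532] 0.0008
[257.3 297.4] [327.5 356. ] [0.4331 0.1154 0.0526] 0.0011
[292.7 296.9] [354.1 330.1] [0.4345 0.0345 0.0534] 0.0008
[337.3 299.4] [386.9 302.6] [ 0.4294 -0.0676  0.0528] 0.0015
```

View pics/t1.png

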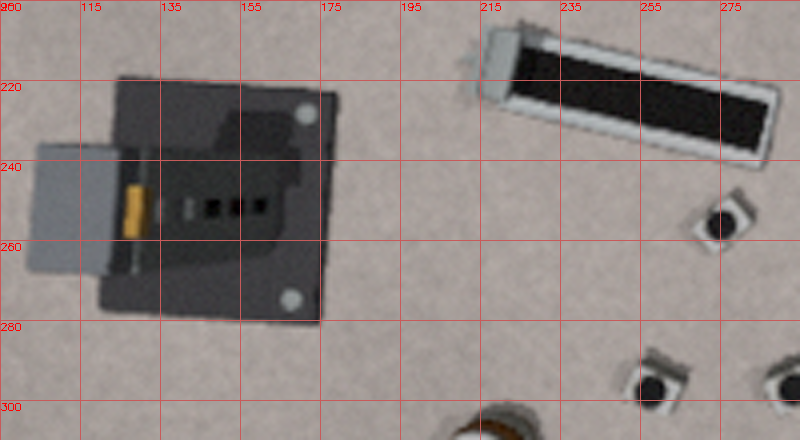

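View pics/s1.png

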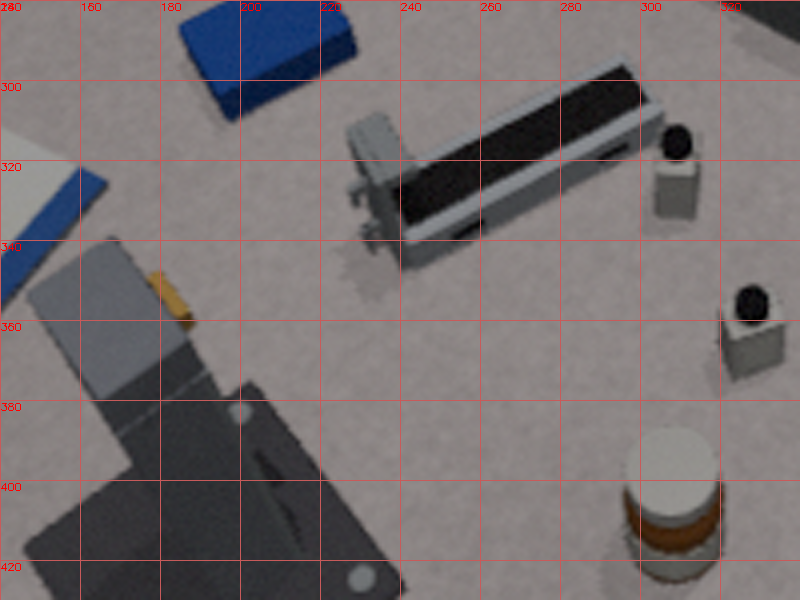

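The crops show the claws (side, about (229,328) and (232,340)) and the catch (top, about (128,253)). The slots run down the front face at row 252.

```bash
cat >> h.py <<'E'
def seg(c,p,thr,k=3):
    im=cv2.cvtColor(c.im,cv2.COLOR_RGB2LAB).astype(int)
    s=np.median(im[p[1]-1:p[1]+2,p[0]-1:p[0]+2].reshape(-1,3),0)
    m=((np.abs(im-s)*[.6,1,1]).max(2)<thr).astype(np.uint8)
    m=cv2.morphologyEx(m,cv2.MORPH_OPEN,np.ones((k,k),np.uint8)) if k>1 else m
    n,l=cv2.connectedComponents(m);return (l==l[p[1],p[0]]).astype(np.uint8)
def quad(m):
    ct=max(cv2.findContours(m,0,1)[0],key=cv2.contourArea)
    return cv2.approxPolyN(cv2.convexHull(ct),4).reshape(-1,2).astype(float),cv2.contourArea(ct)
E
python3 - <<'E'
from h import *
t=load("top0.npz");s=load("side0.npz")
viz={id(t):t.im.copy(),id(s):s.im.copy()}
def Q(n,c,p,thr,z,k=3):
    q,a=quad(seg(c,p,thr,k));P=np.array([c.plane(x,z) for x in q])
    e=np.roll(P,-1,0)-P
    print(n,"area",a,"ctr",P.mean(0).round(4),"len",np.linalg.norm(e,axis=1).round(4),"ang",(np.degrees(np.arctan2(e[:,1],e[:,0]))%180).round(1))
    print("   ",P[:,:2].round(4).tolist(), q.round(1).tolist())
    cv2.polylines(viz[id(c)],[q.round().astype(int).reshape(-1,1,2)],True,(255,0,0),1)
Q("coltop T",t,(113,252),12,.25);Q("coltop S",s,(166,360),12,.25)
Q("plate T",t,(220,216),12,.092,1);Q("plate S",s,(235,315),12,.092,1)
Q("rest T",t,(257,225),12,.03);Q("rest S",s,(270,315),12,.03)
Q("catch T",t,(129,252),25,.23,1)
Q("trayfl T",t,(360,237),9,.004)
Q("trayfl S",s,(353,262),9,.004)
Q("foot T",t,(165,262),9,.005)
Q("bin T",t,(480,251),40,.01)
for p,z in(((275,256),.06),((259,296),.06),((293,296),.06),((337,298),.06),((377,288),.06)):
    x,y=p[0]-11,p[1]-11;w=t.im[y:y+22,x:x+22]
    b=blobs(t,x,y,22,22,t.im.max(2)<45,6);ce=max(b,key=lambda v:v[1])[0]
    m=((w.min(2)>185)|(w.max(2)<45)).astype(np.uint8)
    m=cv2.morphologyEx(m,cv2.MORPH_CLOSE,np.ones((3,3),np.uint8))
    ct=max(cv2.findContours(m,0,1)[0],key=cv2.contourArea);r=cv2.minAreaRect(ct)
    bx=cv2.boxPoints(r)+[x,y];B=np.array([t.plane(v,.05) for v in bx]);e=np.roll(B,-1,0)-B;L=np.linalg.norm(e,axis=1)
    i=L.argmax();print("cart cap",t.plane(ce,.06).round(4),"blk",B.mean(0).round(4)[:2],"L",L[:2].round(4),"long ang",round(np.degrees(np.arctan2(e[i,1],e[i,0]))%180,1))
    cv2.polylines(viz[id(t)],[bx.round().astype(int).reshape(-1,1,2)],True,(255,0,0),1)
t.im=viz[id(t)];s.im=viz[id(s)]
a=cv2.resize(t.im[195:320,95:395],None,fx=2.6,fy=2.6,interpolation=cv2.INTER_CUBIC);b=cv2.resize(s.im[225:345,140:440],None,fx=2.6,fy=2.3)
b=cv2.resize(b,(a.shape[1],260));cv2.imwrite("pics/q1.png",np.vstack([a,b])[:,:,::-1])
E
```

```text
coltop T area 585.0 ctr [0.5386 0.363  0.25  ] len [0.0593 0.0404 0.0576 0.0349] ang [  0.9  87.7 175.5  90.4]
    [[0.5679, 0.3446], [0.5086, 0.3437], [0.5102, 0.384], [0.5677, 0.3795]] [[123.0, 236.0], [123.0, 268.0], [101.0, 267.0], [104.0, 236.0]]
coltop S area 846.5 ctr [0.5376 0.3643 0.25  ] len [0.0387 0.0589 0.0415 0.0594] ang [ 85.9 176.7  86.6 173.9]
    [[0.5068, 0.3474], [0.5095, 0.386], [0.5684, 0.3826], [0.5659, 0.3411]] [[187.0, 364.0], [164.0, 380.0], [145.0, 353.0], [169.0, 337.0]]
plate T area 274592.5 ctr [ 0.5719 -0.0376  0.092 ] len [1.0801 1.3993 1.0425 1.4335] ang [179.4  89.6   1.3  91.1]
    [[1.1168, -0.7512], [0.0368, -0.7402], [0.0459, 0.659], [1.0882, 0.682]] [[639.0, 0.0], [639.0, 479.0], [0.0, 479.0], [0.0, 0.0]]
plate S area 772.5 ctr [0.5599 0.1588 0.092 ] len [0.2233 0.1101 0.1451 0.1414] ang [ 58.6 136.8  67.2 172.5]
    [[0.4467, 0.087], [0.5629, 0.2776], [0.6432, 0.2022], [0.5869, 0.0685]] [[333.0, 333.0], [220.0, 358.0], [226.0, 309.0], [292.0, 287.0]]
rest T area 651.0 ctr [0.6007 0.1259 0.03  ] len [0.0274 0.146  0.0289 0.149 ] ang [160.5  77.4
[... 1404 characters left out ...]
77.0], [124.0, 219.0]]
bin T area 4136.0 ctr [ 0.5449 -0.4129  0.01  ] len [0.1326 0.1976 0.1341 0.1837] ang [98.5  4.2 92.5  3.6]
    [[0.4597, -0.4849], [0.44, -0.3538], [0.637, -0.3393], [0.643, -0.4733]] [[509.0, 285.0], [455.0, 293.0], [449.0, 211.0], [504.0, 209.0]]
cart cap [0.5283 0.0753 0.06  ] blk [0.5278 0.0759] L [0.0123 0.0113] long ang 117.0
cart cap [0.4335 0.1143 0.06  ] blk [0.4322 0.1148] L [0.0129 0.013 ] long ang 45.4
cart cap [0.4349 0.0341 0.06  ] blk [0.4336 0.0348] L [0.0115 0.0137] long ang 0.4
cart cap [ 0.4297 -0.0676  0.06  ] blk [ 0.4293 -0.0686] L [0.0138 0.0115] long ang 0.3
cart cap [ 0.4532 -0.1615  0.06  ] blk [ 0.4526 -0.1632] L [0.0116 0.0138] long ang 0.2
```

View pics/q1.png

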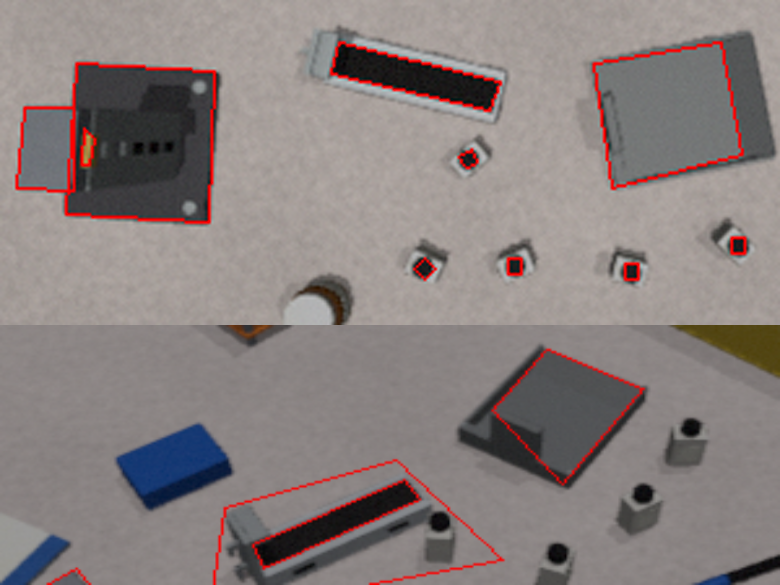

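The quads fit the upright top, foot plate, bracket rest and tray floor. The cartridge tops weren't resolved, only their caps, so I'll refine those from the saved frames. First move now: go towards the cartridges.

drive_tool(
  moves=[-0.7, -0.62, 0, 0, 0, 0, 0.6, -0.7, -0.62, 0, 0, 0, 0, 0.6, -0.7, -0.62, 0, 0, 0, 0, 0.6, -0.7, -0.62, 0, 0, 0, 0, 0.6, -0.7, -0.62, 0, 0, 0, 0, 0.6, -0.7, -0.62, 0, 0, 0, 0, 0.6, -0.7, -0.62, 0, 0, 0, 0, 0.6, -0.7, -0.62, 0, 0, 0, 0, 0.6],
)

```text
time_s: 0.77
ee_pos: [0.3531, -0.4144, 0.2185]
ee_rot: [[0.348, -0.938, 0.0], [-0.938, -0.348, 0.003], [-0.003, -0.001, -1.0]]
force: [-0.2, 0.2, -1.0]
opening: 0.0565
```

```bash
python3 - <<'E'
from h import *
t=load("top0.npz");s=load("side0.npz")
tiles=[]
for p in((275,256),(259,296),(293,296),(337,298),(377,288)):
    x,y=p[0]-13,p[1]-13;w=t.im[y:y+26,x:x+26];g=w.min(2).astype(float)
    th=(np.median(g)+np.percentile(g,97))/2
    G=cv2.resize(w,None,fx=6,fy=6,interpolation=cv2.INTER_CUBIC)
    g6=G.min(2);m=((g6>th)|(g6<45)).astype(np.uint8)
    m=cv2.morphologyEx(cv2.morphologyEx(m,cv2.MORPH_CLOSE,np.ones((9,9),np.uint8)),cv2.MORPH_OPEN,np.ones((13,13),np.uint8))
    ct=max(cv2.findContours(m,0,1)[0],key=cv2.contourArea);r=cv2.minAreaRect(ct)
    b6=cv2.boxPoints(r);bx=(b6+.5)/6-.5+[x,y];B=np.array([t.plane(v,.05) for v in bx]);e=np.roll(B,-1,0)-B;L=np.linalg.norm(e,axis=1)
    i=L.argmax();print("cart",B.mean(0).round(4)[:2],"L",L[:2].round(4),"long ang",round(np.degrees(np.arctan2(e[i,1],e[i,0]))%180,1),th)
    cv2.polylines(G,[b6.round().astype(int).reshape(-1,1,2)],True,(255,0,0),1);tiles.append(G)
cv2.imwrite("pics/c1.png",np.hstack(tiles)[:,:,::-1])
pl=lambda q,z:np.array([t.plane(v,z)[:2] for v in q])
tr=pl([(323.1,219.2),(330.4,266.9),(393,254.6),(383.5,207.7)],.026);print("tray",tr.round(4).tolist(),tr.mean(0))
bp=pl([(95+487/4,207),(95+522/4,207),(95+512/4,225.7),(95+482/4,224.2)],.092);print("plate",bp.round(4).tolist(),bp.mean(0))
ae=pl([(289.75,222.5),(286.25,241.75)],.03);print("arm end",ae.round(4).tolist(),ae.mean(0))
R=[[(287,226),(283,237),(222,223),(225,211)],[(295,296),(301,305),(241,337),(237,326)]]
print("rest tri",[[*tri(t,a,s,b)[0].round(4)] for a,b in zip(*R)])
print("plate tri",tri(t,(95+500/4,216),s,(140+388/4,280+140/4)))
print("coltop tri",tri(t,(112.75,251.75),s,(166.25,358.5)))
for px in((135,252.5),(142,252.5),(125.2,236.7),(122.5,268.2)): print([t.plane(px,z).round(4)[:2].tolist() for z in(.25,.204,.162)])
E
```

```text
cart [0.5292 0.0761] L [0.0269 0.0188] long ang 119.6 160.875
cart [0.4323 0.1149] L [0.0162 0.0298] long ang 53.4 159.25
cart [0.4335 0.0341] L [0.0272 0.0195] long ang 112.8 160.375
cart [ 0.4309 -0.0657] L [0.0184 0.018 ] long ang 90.2 160.0
cart [ 0.4527 -0.1638] L [0.0167 0.0288] long ang 47.7 154.5
tray [[0.614, -0.0353], [0.5018, -0.0531], [0.5316, -0.201], [0.6424, -0.1782]] [ 0.57245511 -0.11689423]
plate [[0.6356, 0.202], [0.6358, 0.1828], [0.5945, 0.1879], [0.5976, 0.2043]] [0.61588301 0.19425575]
arm end [[0.6055, 0.0431], [0.5603, 0.0509]] [0.58288815 0.04701666]
rest tri [[np.float64(0.5985), np.float64(0.0508), np.float64(0.0273)], [np.float64(0.5717), np.float64(0.0591), np.float64(0.0278)], [np.float64(0.6044), np.float64(0.2033), np.float64(0.0255)], [np.float64(0.6313), np.float64(0.1946), np.float64(0.0288)]]
plate tri (array([0.6159399 , 0.19490872, 0.09119102]), np.float64(0.00023668888752116258))
coltop tri (array([0.53862745, 0.36421486, 0.247243  ]), np.float64(0.0002782025154636818))
[[0.5374, 0.3221], [0.5365, 0.3387], [0.5357, 0.3538]]
[[0.5375, 0.3092], [0.5366, 0.3251], [0.5358, 0.3396]]
[[0.5667, 0.3406], [0.5673, 0.3581], [0.5678, 0.3741]]
[[0.5082, 0.3446], [0.5058, 0.3623], [0.5036, 0.3786]]
```

View pics/c1.png

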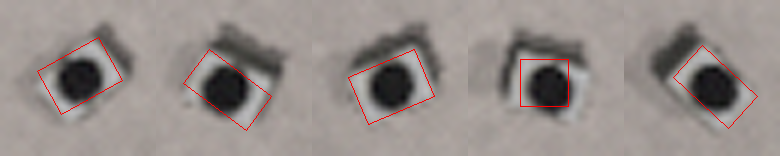

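```bash
cat > plan.py <<'E'
import numpy as np
from scipy.spatial.transform import Rotation as Ro
C=np.array([.5725,-.117]);TA=-79.3
ux=np.array([np.cos(np.radians(TA)),np.sin(np.radians(TA))]);uy=np.array([-ux[1],ux[0]])
def tr(x,y): return C+x*ux+y*uy
def Rd(a):
    c,s=np.cos(np.radians(a)),np.sin(np.radians(a));return np.array([[c,s,0],[s,-c,0],[0,0,-1.]])
def near(a,R):
    c=np.degrees(np.arctan2(R[1,0],R[0,0]));return c+(a-c+90)%180-90
def emit(calls,p,R,d=3):
    "calls: list of lists of (pos,Rot or angle,open,rows)"
    p=np.array(p,float);R=np.array(R,float)
    for w in calls:
        p0,R0=p,R;out=[];n=0
        for (q,r,o,k) in w:
            if np.isscalar(r): r=Rd(near(r,R))
            q=np.array(q,float);s=R0.T@(q-p0)/.3;v=Ro.from_matrix(R0.T@r).as_rotvec()/(2*np.pi)
            dist=np.linalg.norm(q-p)/.0417;an=Ro.from_matrix(R.T@r).magnitude()*57.3/7.16
            row=[round(float(x),d)+0. for x in [*s,*v]]+[o];print(f"  x{k} (need {max(dist,an):.1f})",row);n+=k
            p,R=q,r
        print("-- call",n,"rows")
def caps(tag):
    from h import grab,blobs
    import cv2
    t=grab("top",tag);res=[]
    for ce,a in blobs(t,180,190,225,130,t.im.max(2)<45,15):
        if a>70: continue
        x,y=(ce-13).round().astype(int);w=t.im[y:y+26,x:x+26];g=w.min(2).astype(float);th=(np.median(g)+np.percentile(g,97))/2
        g6=cv2.resize(w,None,fx=6,fy=6,interpolation=cv2.INTER_CUBIC).min(2);m=((g6>th)|(g6<45)).astype(np.uint8)
        m=cv2.morphologyEx(cv2.morphologyEx(m,cv2.MORPH_CLOSE,np.ones((9,9),np.uint8)),cv2.MORPH_OPEN,np.ones((13,13),np.uint8))
        r=cv2.minAreaRect(max(cv2.findContours(m,0,1)[0],key=cv2.contourArea));b=cv2.boxPoints(r);e=np.roll(b,-1,0)-b;L=np.linalg.norm(e,axis=1);v=e[L.argmax()]
        ang=np.degrees(np.arctan2(-v[0],-v[1]))%180
        print("cap",t.plane(ce,.06)[:2].round(4),"area",a,"long",round(ang,1),"L",L[:2].round())
def pick(cart,lng,dst,dang,z0=.023,up=.13,o=.5,g=.1):
    from workcell import manip
    s=manip.sense();p,R=s["ee_pos"],s["ee_rot"];print(p.round(4),s["time_s"])
    a=lng+90;c=lambda q,z:np.array([*q,z])
    emit([[(c(cart,up),a,o,10)],[(c(cart,z0),a,o,4),(c(cart,z0),a,g,3),(c(cart,up),a,g,3)],
          [(c(dst,up),dang,g,10)],[(c(dst,z0+.008),dang,g,4),(c(dst,z0+.008),dang,.41,2),(c(dst,up),dang,.41,4)]],p,R)
E
python3 - <<'E'
from plan import *
caps("1")
pick((.4531,-.162),47.7,tr(10,-37),TA)
E
```

```text
cap [0.5285 0.0754] area 30 long 120.3 L [71. 48.]
cap [ 0.4532 -0.1615] area 34 long 45.8 L [44. 74.]
cap [0.4331 0.114 ] area 33 long 52.1 L [43. 78.]
cap [0.4349 0.0341] area 33 long 151.4 L [81. 37.]
cap [ 0.4297 -0.0676] area 33 long 69.6 L [44. 73.]
[ 0.3519 -0.4176  0.2187] 0.8167
  x10 (need 6.9) [-0.682, -0.611, 0.297, 0.0, 0.0, -0.076, 0.5]
-- call 10 rows
  x4 (need 2.6) [0.0, 0.0, 0.357, 0.0, 0.0, 0.0, 0.5]
  x3 (need 0.0) [0.0, 0.0, 0.357, 0.0, 0.0, 0.0, 0.1]
  x3 (need 2.6) [0.0, 0.0, 0.0, 0.0, 0.0, 0.0, 0.1]
-- call 10 rows
  x10 (need 916.1) [-47.409, 118.18, 0.0, 0.0, 0.0, 0.103, 0.1]
-- call 10 rows
  x4 (need 2.4) [0.0, 0.0, 0.33, 0.0, 0.0, 0.0, 0.1]
  x2 (need 0.0) [0.0, 0.0, 0.33, 0.0, 0.0, 0.0, 0.41]
  x4 (need 2.4) [0.0, 0.0, 0.0, 0.0, 0.0, 0.0, 0.41]
-- call 10 rows
```

drive_tool(
  moves=[-0.682, -0.611, 0.297, 0, 0, -0.076, 0.5, -0.682, -0.611, 0.297, 0, 0, -0.076, 0.5, -0.682, -0.611, 0.297, 0, 0, -0.076, 0.5, -0.682, -0.611, 0.297, 0, 0, -0.076, 0.5, -0.682, -0.611, 0.297, 0, 0, -0.076, 0.5, -0.682, -0.611, 0.297, 0, 0, -0.076, 0.5, -0.682, -0.611, 0.297, 0, 0, -0.076, 0.5, -0.682, -0.611, 0.297, 0, 0, -0.076, 0.5, -0.682, -0.611, 0.297, 0, 0, -0.076, 0.5, -0.682, -0.611, 0.297, 0, 0, -0.076, 0.5],
  force=25,
)

```text
time_s: 1.65
ee_pos: [0.4528, -0.1672, 0.1293]
ee_rot: [[0.734, -0.679, -0.001], [-0.679, -0.734, -0.001], [-0.0, 0.001, -1.0]]
force: [-0.7, -0.5, 0.4]
opening: 0.0462
```

```bash
sed -i 's/return C+x\*ux+y\*uy/return C+(x*ux+y*uy)\/1000/' plan.py; python3 - <<'E'
from plan import *
pick((.4531,-.162),47.7,tr(10,-37),TA)
E
```

```text
[ 0.4528 -0.1672  0.1293] 1.65
  x10 (need 0.1) [-0.011, -0.013, -0.002, 0.0, 0.0, -0.001, 0.5]
-- call 10 rows
  x4 (need 2.6) [0.0, 0.0, 0.357, 0.0, 0.0, 0.0, 0.5]
  x3 (need 0.0) [0.0, 0.0, 0.357, 0.0, 0.0, 0.0, 0.1]
  x3 (need 2.6) [0.0, 0.0, 0.0, 0.0, 0.0, 0.0, 0.1]
-- call 10 rows
  x10 (need 5.2) [0.146, -0.26, 0.0, 0.0, 0.0, 0.103, 0.1]
-- call 10 rows
  x4 (need 2.4) [0.0, 0.0, 0.33, 0.0, 0.0, 0.0, 0.1]
  x2 (need 0.0) [0.0, 0.0, 0.33, 0.0, 0.0, 0.0, 0.41]
  x4 (need 2.4) [0.0, 0.0, 0.0, 0.0, 0.0, 0.0, 0.41]
-- call 10 rows
```

drive_tool(
  moves=[-0.011, -0.013, 0.1, 0, 0, 0, 0.5, -0.011, -0.013, 0.355, 0, 0, 0, 0.5, -0.011, -0.013, 0.355, 0, 0, 0, 0.5, -0.011, -0.013, 0.355, 0, 0, 0, 0.5, -0.011, -0.013, 0.355, 0, 0, 0, 0.5, -0.011, -0.013, 0.355, 0, 0, 0, 0.1, -0.011, -0.013, 0.355, 0, 0, 0, 0.1, -0.011, -0.013, 0.355, 0, 0, 0, 0.1, -0.011, -0.013, 0.355, 0, 0, 0, 0.1, -0.011, -0.013, 0.355, 0, 0, 0, 0.1],
  force=25,
)

```text
time_s: 2.48
ee_pos: [0.454, -0.1613, 0.0246]
ee_rot: [[0.734, -0.679, 0.003], [-0.679, -0.734, -0.001], [0.003, -0.001, -1.0]]
force: [-0.2, 0.2, 14.5]
opening: 0.0218
```

drive_tool(
  moves=[0, 0, -0.1, 0, 0, 0, 0.1, 0, 0, -0.22, 0, 0, 0, 0.1, 0, 0, -0.357, 0, 0, 0, 0.1, 0.146, -0.26, -0.357, 0, 0, 0.103, 0.1, 0.146, -0.26, -0.357, 0, 0, 0.103, 0.1, 0.146, -0.26, -0.357, 0, 0, 0.103, 0.1, 0.146, -0.26, -0.357, 0, 0, 0.103, 0.1, 0.146, -0.26, -0.357, 0, 0, 0.103, 0.1, 0.146, -0.26, -0.357, 0, 0, 0.103, 0.1, 0.146, -0.26, -0.357, 0, 0, 0.103, 0.1],
)

```text
time_s: 3.32
ee_pos: [0.5382, -0.133, 0.1306]
ee_rot: [[0.18, -0.984, 0.0], [-0.984, -0.18, -0.0], [0.0, -0.0, -1.0]]
force: [0.8, -0.5, -0.0]
opening: 0.022
```

```bash
python3 - <<'E'
from plan import *
from workcell import manip
from h import *
s=manip.sense();print(s["ee_pos"].round(4),s["opening"],s["force"],np.degrees(np.arctan2(s["ee_rot"][1,0],s["ee_rot"][0,0])))
print(tr(10,-37))
t=grab("top","2");sd=grab("side","2")
crop(sd,290,220,130,130,4,"pics/s2.png")
E
```

```text
[ 0.5382 -0.133   0.1306] 0.02200873421269388 [ 0.80638091 -0.47878207 -0.01193491] -79.65833871998434
[ 0.53799999 -0.13369579]
```

View pics/s2.png

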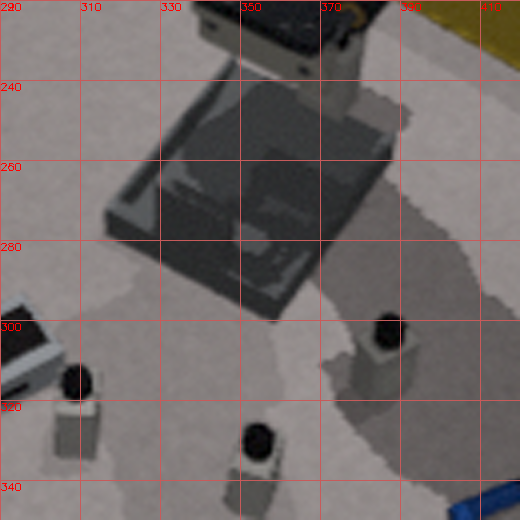

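The tray shows clear and the held cartridge is hidden behind the gripper over its near right part. The rest are still upright at about (308,316), (354,330) and (388,303).

drive_tool(
  moves=[0, 0, 0.1, 0, 0, 0, 0.1, 0, 0, 0.22, 0, 0, 0, 0.1, 0, 0, 0.33, 0, 0, 0, 0.1, 0, 0, 0.33, 0, 0, 0, 0.1, 0, 0, 0.33, 0, 0, 0, 0.41, 0, 0, 0.33, 0, 0, 0, 0.41, 0, 0, 0.33, 0, 0, 0, 0.41, 0, 0, 0.2, 0, 0, 0, 0.41, 0, 0, 0, 0, 0, 0, 0.41, 0, 0, 0, 0, 0, 0, 0.41],
)

```text
time_s: 4.25
ee_pos: [0.5397, -0.1336, 0.1355]
ee_rot: [[0.177, -0.984, 0.005], [-0.984, -0.177, -0.001], [0.002, -0.005, -1.0]]
force: [0.7, 0.5, 0.2]
opening: 0.0384
```

```bash
python3 - <<'E'
from plan import *
caps("3")
pick((.4297,-.067),77,tr(10,0),TA)
E
```

```text
cap [ 0.5443 -0.0512] area 27 long 90.0 L [155. 155.]
cap [0.5283 0.0756] area 28 long 124.0 L [72. 51.]
cap [0.4333 0.1138] area 32 long 0.0 L [120. 155.]
cap [0.4349 0.0338] area 34 long 0.0 L [63. 97.]
cap [ 0.4296 -0.0671] area 37 long 0.0 L [37. 41.]
[ 0.5409 -0.1339  0.1376] 4.3
  x10 (need 9.3) [-0.285, 0.325, 0.022, -0.001, -0.001, -0.186, 0.5]
-- call 10 rows
  x4 (need 2.6) [0.0, 0.0, 0.357, 0.0, 0.0, 0.0, 0.5]
  x3 (need 0.0) [0.0, 0.0, 0.357, 0.0, 0.0, 0.0, 0.1]
  x3 (need 2.6) [0.0, 0.0, 0.0, 0.0, 0.0, 0.0, 0.1]
-- call 10 rows
  x10 (need 9.3) [0.515, 0.086, 0.0, 0.0, 0.0, 0.184, 0.1]
-- call 10 rows
  x4 (need 2.4) [0.0, 0.0, 0.33, 0.0, 0.0, 0.0, 0.1]
  x2 (need 0.0) [0.0, 0.0, 0.33, 0.0, 0.0, 0.0, 0.41]
  x4 (need 2.4) [0.0, 0.0, 0.0, 0.0, 0.0, 0.0, 0.41]
-- call 10 rows
```

drive_tool(
  moves=[-0.282, 0.316, 0.002, 0, 0, -0.185, 0.5, -0.282, 0.316, 0.002, 0, 0, -0.185, 0.5, -0.282, 0.316, 0.002, 0, 0, -0.185, 0.5, -0.282, 0.316, 0.002, 0, 0, -0.185, 0.5, -0.282, 0.316, 0.002, 0, 0, -0.185, 0.5, -0.282, 0.316, 0.002, 0, 0, -0.185, 0.5, -0.282, 0.316, 0.002, 0, 0, -0.185, 0.5, -0.282, 0.316, 0.002, 0, 0, -0.185, 0.5, -0.282, 0.316, 0.002, 0, 0, -0.185, 0.5, -0.282, 0.316, 0.002, 0, 0, -0.185, 0.5],
)

```text
time_s: 5.13
ee_pos: [0.4303, -0.0671, 0.1309]
ee_rot: [[0.975, -0.221, 0.002], [-0.221, -0.975, -0.001], [0.003, 0.0, -1.0]]
force: [-0.1, 0.1, 0.6]
opening: 0.0468
```

drive_tool(
  moves=[0, 0, 0, 0, 0, 0, 0.5, 0, 0, 0.12, 0, 0, 0, 0.5, 0, 0, 0.355, 0, 0, 0, 0.5, 0, 0, 0.355, 0, 0, 0, 0.5, 0, 0, 0.355, 0, 0, 0, 0.5, 0, 0, 0.355, 0, 0, 0, 0.1, 0, 0, 0.355, 0, 0, 0, 0.1, 0, 0, 0.355, 0, 0, 0, 0.1, 0, 0, 0.355, 0, 0, 0, 0.1, 0, 0, 0.355, 0, 0, 0, 0.1],
)

```text
time_s: 5.97
ee_pos: [0.4309, -0.0671, 0.0247]
ee_rot: [[0.973, -0.229, 0.003], [-0.229, -0.973, -0.0], [0.003, -0.001, -1.0]]
force: [-0.6, 0.7, 14.1]
opening: 0.022
```

drive_tool(
  moves=[0, 0, -0.1, 0, 0, 0, 0.1, 0, 0, -0.22, 0, 0, 0, 0.1, 0, 0, -0.357, 0, 0, 0, 0.1, 0.515, 0.086, -0.357, 0, 0, 0.09, 0.1, 0.515, 0.086, -0.357, 0, 0, 0.09, 0.1, 0.515, 0.086, -0.357, 0, 0, 0.09, 0.1, 0.515, 0.086, -0.357, 0, 0, 0.09, 0.1, 0.515, 0.086, -0.357, 0, 0, 0.09, 0.1, 0.515, 0.086, -0.357, 0, 0, 0.09, 0.1, 0.515, 0.086, -0.357, 0, 0, 0.09, 0.1],
)

```text
time_s: 6.8
ee_pos: [0.5737, -0.127, 0.1307]
ee_rot: [[0.701, -0.713, -0.0], [-0.713, -0.701, -0.0], [-0.0, 0.0, -1.0]]
force: [-0.4, 0.0, -1.1]
opening: 0.0218
```

drive_tool(
  moves=[0, 0, 0, 0, 0, 0.094, 0.1, 0, 0, 0, 0, 0, 0.094, 0.1, 0, 0, 0, 0, 0, 0.094, 0.1, 0, 0, 0, 0, 0, 0.094, 0.1, 0, 0, 0, 0, 0, 0.094, 0.1, 0, 0, 0, 0, 0, 0.094, 0.1, 0, 0, 0, 0, 0, 0.094, 0.1],
)

```text
time_s: 7.38
ee_pos: [0.5736, -0.1266, 0.1305]
ee_rot: [[0.189, -0.982, -0.0], [-0.982, -0.189, 0.0], [-0.0, 0.0, -1.0]]
force: [0.1, -0.4, -1.4]
opening: 0.0219
```

```bash
python3 - <<'E'
from plan import *
print(tr(10,0))
caps("4")
pick((.4347,.0341),112.8,tr(10,37),TA)
E
```

```text
[ 0.57435667 -0.12682613]
cap [ 0.544  -0.0492] area 32 long 0.0 L [155. 155.]
cap [0.5285 0.0756] area 29 long 0.0 L [ 91. 155.]
cap [0.4333 0.1138] area 32 long 0.0 L [115.  86.]
cap [0.4349 0.0341] area 33 long 0.0 L [ 95. 155.]
[ 0.5738 -0.1267  0.1304] 7.4333
  x10 (need 10.9) [-0.614, 0.354, 0.002, 0.0, 0.0, 0.217, 0.5]
-- call 10 rows
  x4 (need 2.6) [0.0, 0.0, 0.357, 0.0, 0.0, 0.0, 0.5]
  x3 (need 0.0) [0.0, 0.0, 0.357, 0.0, 0.0, 0.0, 0.1]
  x3 (need 2.6) [0.0, 0.0, 0.0, 0.0, 0.0, 0.0, 0.1]
-- call 10 rows
  x10 (need 10.9) [-0.342, -0.701, 0.0, 0.0, 0.0, -0.216, 0.1]
-- call 10 rows
  x4 (need 2.4) [0.0, 0.0, 0.33, 0.0, 0.0, 0.0, 0.1]
  x2 (need 0.0) [0.0, 0.0, 0.33, 0.0, 0.0, 0.0, 0.41]
  x4 (need 2.4) [0.0, 0.0, 0.0, 0.0, 0.0, 0.0, 0.41]
-- call 10 rows
```

drive_tool(
  moves=[0, 0, 0.1, 0, 0, 0, 0.1, 0, 0, 0.22, 0, 0, 0, 0.1, 0, 0, 0.33, 0, 0, 0, 0.1, 0, 0, 0.33, 0, 0, 0, 0.1, 0, 0, 0.33, 0, 0, 0, 0.41, 0, 0, 0.33, 0, 0, 0, 0.41, 0, 0, 0.33, 0, 0, 0, 0.41, 0, 0, 0.2, 0, 0, 0, 0.41, 0, 0, 0, 0, 0, 0, 0.41, 0, 0, 0, 0, 0, 0, 0.41],
)

```text
time_s: 8.27
ee_pos: [0.5761, -0.1275, 0.1358]
ee_rot: [[0.184, -0.983, 0.006], [-0.983, -0.184, -0.001], [0.002, -0.005, -1.0]]
force: [0.0, -1.2, -0.0]
opening: 0.0379
```

drive_tool(
  moves=[-0.614, 0.354, 0.002, 0, 0, 0.12, 0.5, -0.614, 0.354, 0.002, 0, 0, 0.12, 0.5, -0.614, 0.354, 0.002, 0, 0, 0.12, 0.5, -0.614, 0.354, 0.002, 0, 0, 0.12, 0.5, -0.614, 0.354, 0.002, 0, 0, 0.12, 0.5, -0.614, 0.354, 0.002, 0, 0, 0.12, 0.5, -0.614, 0.354, 0.002, 0, 0, 0.12, 0.5, -0.614, 0.354, 0.002, 0, 0, 0.12, 0.5, -0.614, 0.354, 0.002, 0, 0, 0.12, 0.5, -0.614, 0.354, 0.002, 0, 0, 0.12, 0.5],
)

```text
time_s: 9.1
ee_pos: [0.4375, 0.0335, 0.13]
ee_rot: [[-0.538, -0.843, 0.002], [-0.843, 0.538, 0.0], [-0.001, -0.001, -1.0]]
force: [0.5, -0.1, 0.0]
opening: 0.0464
```

drive_tool(
  moves=[0, 0, 0, 0, 0, 0.097, 0.5, 0, 0, 0, 0, 0, 0.097, 0.5, 0, 0, 0, 0, 0, 0.097, 0.5, 0, 0, 0, 0, 0, 0.097, 0.5, 0, 0, 0, 0, 0, 0.097, 0.5, 0, 0, 0.12, 0, 0, 0.097, 0.5, 0, 0, 0.24, 0, 0, 0.097, 0.5, 0, 0, 0.355, 0, 0, 0.097, 0.5, 0, 0, 0.355, 0, 0, 0.097, 0.5, 0, 0, 0.355, 0, 0, 0.097, 0.5],
)

```text
time_s: 9.93
ee_pos: [0.4356, 0.033, 0.022]
ee_rot: [[-0.925, -0.38, -0.004], [-0.38, 0.925, 0.0], [0.004, 0.002, -1.0]]
force: [0.7, 0.4, 1.1]
opening: 0.0462
```

drive_tool(
  moves=[0, 0, 0, 0, 0, 0, 0.1, 0, 0, 0, 0, 0, 0, 0.1, 0, 0, 0, 0, 0, 0, 0.1, 0, 0, 0, 0, 0, 0, 0.1, 0, 0, 0, 0, 0, 0, 0.1, 0, 0, -0.1, 0, 0, 0, 0.1, 0, 0, -0.22, 0, 0, 0, 0.1, 0, 0, -0.357, 0, 0, 0, 0.1, 0, 0, -0.357, 0, 0, 0, 0.1],
)

```text
time_s: 10.68
ee_pos: [0.4382, 0.0347, 0.1357]
ee_rot: [[-0.924, -0.382, 0.007], [-0.382, 0.924, 0.002], [-0.007, -0.001, -1.0]]
force: [1.7, 0.1, 0.3]
opening: 0.0217
```

drive_tool(
  moves=[-0.342, -0.701, 0, 0, 0, -0.12, 0.1, -0.342, -0.701, 0, 0, 0, -0.12, 0.1, -0.342, -0.701, 0, 0, 0, -0.12, 0.1, -0.342, -0.701, 0, 0, 0, -0.12, 0.1, -0.342, -0.701, 0, 0, 0, -0.12, 0.1, -0.342, -0.701, 0, 0, 0, -0.12, 0.1, -0.342, -0.701, 0, 0, 0, -0.12, 0.1, -0.342, -0.701, 0, 0, 0, -0.12, 0.1, -0.342, -0.701, 0, 0, 0, -0.12, 0.1, -0.342, -0.701, 0, 0, 0, -0.12, 0.1],
)

```text
time_s: 11.52
ee_pos: [0.6103, -0.1192, 0.1301]
ee_rot: [[-0.412, -0.911, -0.001], [-0.911, 0.412, 0.001], [-0.0, 0.001, -1.0]]
force: [-0.1, -0.1, -0.8]
opening: 0.0217
```

drive_tool(
  moves=[0, 0, 0, 0, 0, -0.096, 0.1, 0, 0, 0, 0, 0, -0.096, 0.1, 0, 0, 0, 0, 0, -0.096, 0.1, 0, 0, 0, 0, 0, -0.096, 0.1, 0, 0, 0, 0, 0, -0.096, 0.1, 0, 0, 0, 0, 0, -0.096, 0.1, 0, 0, 0, 0, 0, -0.096, 0.1],
)

```text
time_s: 12.1
ee_pos: [0.6109, -0.1197, 0.1303]
ee_rot: [[0.175, -0.985, -0.0], [-0.985, -0.175, 0.0], [-0.0, 0.0, -1.0]]
force: [-0.2, 0.2, -1.4]
opening: 0.0219
```

```bash
python3 - <<'E'
from plan import *
print(tr(10,37),tr(-42,-36),tr(-42,36))
caps("5")
pick((.4332,.1143),53,tr(-42,-36),TA+90)
E
```

```text
[ 0.61071334 -0.11995646] [ 0.52932794 -0.08241426] [ 0.60007606 -0.06904626]
cap [0.5283 0.0751] area 30 long 0.0 L [52. 86.]
cap [0.4333 0.1138] area 32 long 53.1 L [43. 78.]
[ 0.611  -0.1199  0.1303] 12.15
  x10 (need 7.1) [-0.872, 0.448, 0.001, 0.0, 0.0, -0.119, 0.5]
-- call 10 rows
  x4 (need 2.6) [0.0, 0.0, 0.357, 0.0, 0.0, 0.0, 0.5]
  x3 (need 0.0) [0.0, 0.0, 0.357, 0.0, 0.0, 0.0, 0.1]
  x3 (need 2.6) [0.0, 0.0, 0.0, 0.0, 0.0, 0.0, 0.1]
-- call 10 rows
  x10 (need 6.7) [0.651, 0.331, 0.0, 0.0, 0.0, -0.133, 0.1]
-- call 10 rows
  x4 (need 2.4) [0.0, 0.0, 0.33, 0.0, 0.0, 0.0, 0.1]
  x2 (need 0.0) [0.0, 0.0, 0.33, 0.0, 0.0, 0.0, 0.41]
  x4 (need 2.4) [0.0, 0.0, 0.0, 0.0, 0.0, 0.0, 0.41]
-- call 10 rows
```

drive_tool(
  moves=[0, 0, 0.1, 0, 0, 0, 0.1, 0, 0, 0.22, 0, 0, 0, 0.1, 0, 0, 0.33, 0, 0, 0, 0.1, 0, 0, 0.33, 0, 0, 0, 0.1, 0, 0, 0.33, 0, 0, 0, 0.41, 0, 0, 0.33, 0, 0, 0, 0.41, 0, 0, 0.33, 0, 0, 0, 0.41, 0, 0, 0.2, 0, 0, 0, 0.41, 0, 0, 0, 0, 0, 0, 0.41, 0, 0, 0, 0, 0, 0, 0.41],
)

```text
time_s: 12.98
ee_pos: [0.6132, -0.1211, 0.136]
ee_rot: [[0.176, -0.984, 0.006], [-0.984, -0.176, -0.001], [0.002, -0.006, -1.0]]
force: [1.0, 0.3, 0.5]
opening: 0.0375
```

drive_tool(
  moves=[-0.872, 0.448, 0.001, 0, 0, -0.119, 0.5, -0.872, 0.448, 0.001, 0, 0, -0.119, 0.5, -0.872, 0.448, 0.001, 0, 0, -0.119, 0.5, -0.872, 0.448, 0.001, 0, 0, -0.119, 0.5, -0.872, 0.448, 0.001, 0, 0, -0.119, 0.5, -0.872, 0.448, 0.001, 0, 0, -0.119, 0.5, -0.872, 0.448, 0.001, 0, 0, -0.119, 0.5, -0.872, 0.448, 0.001, 0, 0, -0.119, 0.5, -0.872, 0.448, 0.001, 0, 0, -0.119, 0.5, -0.872, 0.448, 0.001, 0, 0, -0.119, 0.5],
)

```text
time_s: 13.82
ee_pos: [0.4336, 0.1129, 0.131]
ee_rot: [[0.799, -0.601, 0.002], [-0.601, -0.799, 0.0], [0.002, -0.002, -1.0]]
force: [-0.6, -0.9, -0.3]
opening: 0.0466
```

drive_tool(
  moves=[0, 0, 0, 0, 0, 0, 0.5, 0, 0, 0.12, 0, 0, 0, 0.5, 0, 0, 0.355, 0, 0, 0, 0.5, 0, 0, 0.355, 0, 0, 0, 0.5, 0, 0, 0.355, 0, 0, 0, 0.5, 0, 0, 0.355, 0, 0, 0, 0.1, 0, 0, 0.355, 0, 0, 0, 0.1, 0, 0, 0.355, 0, 0, 0, 0.1, 0, 0, 0.355, 0, 0, 0, 0.1, 0, 0, 0.355, 0, 0, 0, 0.1],
)

```text
time_s: 14.65
ee_pos: [0.4338, 0.1129, 0.0249]
ee_rot: [[0.799, -0.602, 0.003], [-0.602, -0.799, 0.001], [0.002, -0.003, -1.0]]
force: [-0.1, -0.7, 11.0]
opening: 0.0221
```

drive_tool(
  moves=[0, 0, -0.1, 0, 0, 0, 0.1, 0, 0, -0.22, 0, 0, 0, 0.1, 0, 0, -0.357, 0, 0, 0, 0.1, 0, 0, -0.357, 0, 0, 0, 0.1, 0, 0, -0.357, 0, 0, 0, 0.1],
)

```text
time_s: 15.07
ee_pos: [0.4343, 0.1131, 0.1334]
ee_rot: [[0.799, -0.602, 0.006], [-0.602, -0.799, 0.002], [0.004, -0.005, -1.0]]
force: [0.1, 0.1, -0.7]
opening: 0.0218
```

drive_tool(
  moves=[0.651, 0.331, 0, 0, 0, -0.133, 0.1, 0.651, 0.331, 0, 0, 0, -0.133, 0.1, 0.651, 0.331, 0, 0, 0, -0.133, 0.1, 0.651, 0.331, 0, 0, 0, -0.133, 0.1, 0.651, 0.331, 0, 0, 0, -0.133, 0.1, 0.651, 0.331, 0, 0, 0, -0.133, 0.1, 0.651, 0.331, 0, 0, 0, -0.133, 0.1, 0.651, 0.331, 0, 0, 0, -0.133, 0.1, 0.651, 0.331, 0, 0, 0, -0.133, 0.1, 0.651, 0.331, 0, 0, 0, -0.133, 0.1],
)

```text
time_s: 15.9
ee_pos: [0.5286, -0.0831, 0.1299]
ee_rot: [[0.982, 0.188, -0.001], [0.188, -0.982, 0.0], [-0.001, -0.001, -1.0]]
force: [0.6, 0.9, 0.3]
opening: 0.0219
```

```bash
python3 - <<'E'
from plan import *
caps("6")
pick((.5284,.0755),119.6,tr(-42,36),TA+90)
E
```

```text
cap [ 0.5965 -0.1167] area 62 long 0.0 L [42. 67.]
cap [ 0.5818 -0.0668] area 48 long 0.0 L [53. 69.]
cap [ 0.524  -0.0499] area 48 long 0.0 L [129. 155.]
cap [0.5285 0.0754] area 30 long 117.6 L [70. 46.]
[ 0.5288 -0.083   0.1301] 15.95
  x10 (need 3.8) [0.098, -0.519, 0.0, 0.0, 0.0, -0.052, 0.5]
-- call 10 rows
  x4 (need 2.6) [0.0, 0.0, 0.357, 0.0, 0.0, 0.0, 0.5]
  x3 (need 0.0) [0.0, 0.0, 0.357, 0.0, 0.0, 0.0, 0.1]
  x3 (need 2.6) [0.0, 0.0, 0.0, 0.0, 0.0, 0.0, 0.1]
-- call 10 rows
  x10 (need 3.9) [-0.03, 0.537, 0.0, 0.0, 0.0, 0.052, 0.1]
-- call 10 rows
  x4 (need 2.4) [0.0, 0.0, 0.33, 0.0, 0.0, 0.0, 0.1]
  x2 (need 0.0) [0.0, 0.0, 0.33, 0.0, 0.0, 0.0, 0.41]
  x4 (need 2.4) [0.0, 0.0, 0.0, 0.0, 0.0, 0.0, 0.41]
-- call 10 rows
```

drive_tool(
  moves=[0, 0, 0.1, 0, 0, 0, 0.1, 0, 0, 0.22, 0, 0, 0, 0.1, 0, 0, 0.33, 0, 0, 0, 0.1, 0, 0, 0.33, 0, 0, 0, 0.1, 0, 0, 0.33, 0, 0, 0, 0.41, 0, 0, 0.33, 0, 0, 0, 0.41, 0, 0, 0.33, 0, 0, 0, 0.41, 0, 0, 0.2, 0, 0, 0, 0.41, 0, 0, 0, 0, 0, 0, 0.41, 0, 0, 0, 0, 0, 0, 0.41],
)

```text
time_s: 16.78
ee_pos: [0.5304, -0.0837, 0.1357]
ee_rot: [[0.982, 0.189, 0.005], [0.189, -0.982, -0.001], [0.004, 0.001, -1.0]]
force: [0.5, -0.1, -0.8]
opening: 0.0383
```

drive_tool(
  moves=[0.098, -0.519, 0, 0, 0, -0.052, 0.36, 0.098, -0.519, 0, 0, 0, -0.052, 0.36, 0.098, -0.519, 0, 0, 0, -0.052, 0.36, 0.098, -0.519, 0, 0, 0, -0.052, 0.36, 0.098, -0.519, 0, 0, 0, -0.052, 0.36, 0.098, -0.519, 0, 0, 0, -0.052, 0.36, 0.098, -0.519, 0, 0, 0, -0.052, 0.36],
)

```text
time_s: 17.37
ee_pos: [0.5286, 0.0738, 0.1315]
ee_rot: [[0.869, 0.494, 0.001], [0.494, -0.869, -0.001], [0.001, 0.001, -1.0]]
force: [-0.5, -0.5, -0.4]
opening: 0.0337
```

drive_tool(
  moves=[0, 0, 0, 0, 0, 0, 0.36, 0, 0, 0.12, 0, 0, 0, 0.36, 0, 0, 0.355, 0, 0, 0, 0.36, 0, 0, 0.355, 0, 0, 0, 0.36, 0, 0, 0.355, 0, 0, 0, 0.36, 0, 0, 0.355, 0, 0, 0, 0.1, 0, 0, 0.355, 0, 0, 0, 0.1, 0, 0, 0.355, 0, 0, 0, 0.1, 0, 0, 0.355, 0, 0, 0, 0.1, 0, 0, 0.355, 0, 0, 0, 0.1],
)

```text
time_s: 18.2
ee_pos: [0.5295, 0.0744, 0.0254]
ee_rot: [[0.869, 0.494, 0.002], [0.494, -0.869, 0.0], [0.002, 0.001, -1.0]]
force: [-0.8, -0.8, 9.3]
opening: 0.0222
```

drive_tool(
  moves=[0, 0, -0.1, 0, 0, 0, 0.1, 0, 0, -0.22, 0, 0, 0, 0.1, 0, 0, -0.357, 0, 0, 0, 0.1, 0, 0, -0.357, 0, 0, 0, 0.1, 0, 0, -0.357, 0, 0, 0, 0.1],
)

```text
time_s: 18.62
ee_pos: [0.53, 0.0745, 0.1339]
ee_rot: [[0.87, 0.494, 0.005], [0.494, -0.87, 0.001], [0.005, 0.002, -1.0]]
force: [0.6, 0.1, -1.7]
opening: 0.022
```

drive_tool(
  moves=[-0.03, 0.537, 0, 0, 0, 0.052, 0.1, -0.03, 0.537, 0, 0, 0, 0.052, 0.1, -0.03, 0.537, 0, 0, 0, 0.052, 0.1, -0.03, 0.537, 0, 0, 0, 0.052, 0.1, -0.03, 0.537, 0, 0, 0, 0.052, 0.1, -0.03, 0.537, 0, 0, 0, 0.052, 0.1, -0.03, 0.537, 0, 0, 0, 0.052, 0.1, -0.03, 0.537, 0, 0, 0, 0.052, 0.1],
)

```text
time_s: 19.28
ee_pos: [0.5996, -0.0684, 0.1305]
ee_rot: [[0.981, 0.192, -0.001], [0.192, -0.981, 0.001], [-0.001, -0.001, -1.0]]
force: [0.2, 0.7, 0.3]
opening: 0.0218
```

```bash
python3 - <<'E'
from plan import *
from workcell import manip
s=manip.sense();print(s["ee_pos"].round(4),s["opening"],tr(-42,36))
E
```

```text
[ 0.5996 -0.0684  0.1305] 0.021750328089980835 [ 0.60007606 -0.06904626]
```

drive_tool(
  moves=[0, 0, 0.1, 0, 0, 0, 0.1, 0, 0, 0.22, 0, 0, 0, 0.1, 0, 0, 0.33, 0, 0, 0, 0.1, 0, 0, 0.33, 0, 0, 0, 0.1, 0, 0, 0.33, 0, 0, 0, 0.41, 0, 0, 0.33, 0, 0, 0, 0.41, 0, 0, 0.33, 0, 0, 0, 0.41, 0, 0, 0.2, 0, 0, 0, 0.41, 0, 0, 0, 0, 0, 0, 0.41, 0, 0, 0, 0, 0, 0, 0.41],
)

```text
time_s: 20.12
ee_pos: [0.6019, -0.0695, 0.1366]
ee_rot: [[0.982, 0.19, 0.005], [0.19, -0.982, -0.0], [0.005, 0.001, -1.0]]
force: [0.1, 0.5, 0.1]
opening: 0.0379
```

drive_tool(
  moves=[0, 0, -0.25, 0, 0, 0, 0.41, -0.5, 1, -0.25, 0, 0, 0, 0.41, -0.5, 1, -0.25, 0, 0, 0, 0.41, -0.5, 1, -0.25, 0, 0, 0, 0.41, -0.5, 1, -0.25, 0, 0, 0, 0.41, -0.5, 1, -0.25, 0, 0, 0, 0.41, -0.5, 1, -0.25, 0, 0, 0, 0.41, -0.5, 1, -0.25, 0, 0, 0, 0.41, -0.5, 1, -0.25, 0, 0, 0, 0.41, -0.5, 1, -0.25, 0, 0, 0, 0.41],
)

```text
time_s: 20.95
ee_pos: [0.5058, -0.4022, 0.2079]
ee_rot: [[0.984, 0.18, -0.0], [0.18, -0.984, -0.006], [-0.001, 0.005, -1.0]]
force: [-0.3, -0.5, 0.5]
opening: 0.0386
```

```bash
python3 - <<'E'
from h import *
t=grab("top","7");s=grab("side","7")
crop(t,300,190,110,90,4,"/tmp/a.png");crop(s,290,220,110,90,4,"/tmp/b.png")
cv2.imwrite("pics/tray7.png",np.vstack([cv2.imread("/tmp/a.png"),cv2.imread("/tmp/b.png")])[:600] if 0 else np.hstack([cv2.resize(cv2.imread("/tmp/a.png"),(396,324)),cv2.resize(cv2.imread("/tmp/b.png"),(396,324))]))
E
```

```text
(no output)
```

View pics/tray7.png

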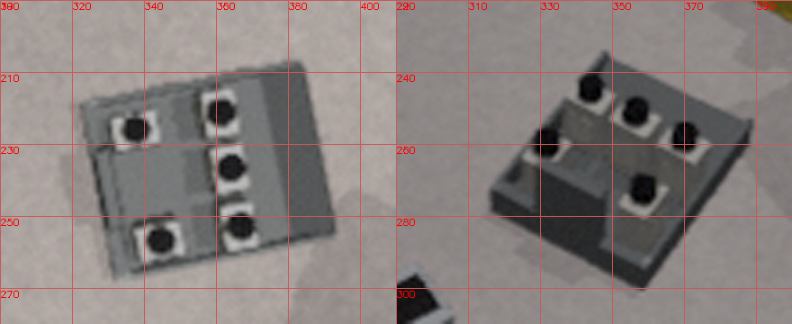

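All five cartridges stand in the tray (top view: caps (338,226), (361,221), (364,237), (366,252) and (344,256)). Next I'll dry-run the tilt over the bin with the gripper empty.

drive_tool(
  moves=[0.1, 0, -0.3, 0, 0, -0.138, 0.41, 0.1, 0, -0.3, 0, 0, -0.138, 0.41, 0.1, 0, -0.3, 0, 0, -0.138, 0.41, 0.1, 0, -0.3, 0, 0, -0.138, 0.41, 0.1, 0, -0.3, 0, 0, -0.138, 0.41, 0.1, 0, -0.3, 0, 0, -0.138, 0.41, 0.1, 0, -0.3, 0, 0, -0.138, 0.41, 0.1, 0, -0.3, 0, 0, -0.138, 0.41, 0.1, 0, -0.3, 0, 0, -0.138, 0.41],
)

```text
time_s: 21.8
ee_pos: [0.5399, -0.3855, 0.2967]
ee_rot: [[0.492, 0.871, 0.001], [0.871, -0.492, 0.0], [0.0, 0.0, -1.0]]
force: [0.4, 0.4, -0.5]
opening: 0.038
```

```bash
python3 - <<'E'
from workcell import manip
s=manip.sense();print(s["q"].round(3),s["ee_pos"].round(4));print(s["ee_rot"].round(3))
E
```

```text
[ 1.013  0.548 -0.757  1.632  0.407  1.126  1.207] [ 0.5399 -0.3855  0.2967]
[[ 0.492  0.871  0.001]
 [ 0.871 -0.492  0.   ]
 [ 0.     0.    -1.   ]]
```

drive_tool(
  moves=[0, 0, 0, 0, 0.019, 0, 0.41, 0, 0, 0, 0, 0.039, 0, 0.41, 0, 0, 0, 0, 0.058, 0, 0.41, 0, 0, 0, 0, 0.078, 0, 0.41, 0, 0, 0, 0, 0.097, 0, 0.41, 0, 0, 0, 0, 0.117, 0, 0.41, 0, 0, 0, 0, 0.136, 0, 0.41, 0, 0, 0, 0, 0.156, 0, 0.41, 0, 0, 0, 0, 0.175, 0, 0.41, 0, 0, 0, 0, 0.194, 0, 0.41],
)

```text
time_s: 22.63
ee_pos: [0.5396, -0.388, 0.2965]
ee_rot: [[0.171, 0.87, 0.463], [0.294, -0.494, 0.818], [0.94, -0.003, -0.34]]
force: [0.4, 0.8, 0.1]
opening: 0.0379
```

```bash
python3 - <<'E'
from workcell import manip
s=manip.sense();print(s["q"].round(3),s["ee_pos"].round(4));print(s["ee_rot"].round(3))
E
```

```text
[ 1.554  1.104 -1.194  1.546 -0.256  1.161  1.78 ] [ 0.5396 -0.388   0.2965]
[[ 0.171  0.87   0.463]
 [ 0.294 -0.494  0.818]
 [ 0.94  -0.003 -0.34 ]]
```

drive_tool(
  moves=[0, 0, 0, 0, -0.019, 0, 0.41, 0, 0, 0, 0, -0.039, 0, 0.41, 0, 0, 0, 0, -0.058, 0, 0.41, 0, 0, 0, 0, -0.078, 0, 0.41, 0, 0, 0, 0, -0.097, 0, 0.41, 0, 0, 0, 0, -0.117, 0, 0.41, 0, 0, 0, 0, -0.136, 0, 0.41, 0, 0, 0, 0, -0.156, 0, 0.41, 0, 0, 0, 0, -0.175, 0, 0.41, 0, 0, 0, 0, -0.194, 0, 0.41],
)

```text
time_s: 23.47
ee_pos: [0.5403, -0.3864, 0.2984]
ee_rot: [[0.494, 0.869, 0.001], [0.869, -0.494, -0.007], [-0.006, 0.004, -1.0]]
force: [1.4, 0.7, -0.8]
opening: 0.038
```

```bash
python3 - <<'E'
from plan import *
from h import *
from workcell import manip
t=load("top0.npz");sd=load("side0.npz")
for c in(t,sd):
    hsv=cv2.cvtColor(c.im,cv2.COLOR_RGB2HSV);m=cv2.inRange(hsv,(20,120,40),(35,255,255));m[:, :350]=0
    m=cv2.morphologyEx(m,cv2.MORPH_CLOSE,np.ones((5,5),np.uint8))
    ct=max(cv2.findContours(m,0,1)[0],key=cv2.contourArea);q=cv2.approxPolyN(cv2.convexHull(ct),4).reshape(-1,2)
    P=np.array([c.plane(x,.11)[:2] for x in q]);print(q.tolist(),P.round(3).tolist(),P.mean(0))
s=manip.sense();p,R=s["ee_pos"],s["ee_rot"];print(p,s["q"].round(3))
T=tr(-70,0);a=np.degrees(np.arctan2(R[1,0],R[0,0]));print(a,T)
emit([[([*T,.15],TA+180,.41,10)],[([*T,.043],TA+180,.41,5)]],p,R)
t=load("top7.npz");sd=load("side7.npz")
print("tab proj",[ (t.proj([*tr(x,y),.076]).round(1).tolist(),sd.proj([*tr(x,y),.076]).round(1).tolist()) for x,y in((-75,-25),(-75,25),(-65,25),(-65,-25))])
crop(t,310,205,60,75,6,"/tmp/a.png");crop(sd,310,220,70,75,6,"/tmp/b.png")
cv2.imwrite("pics/tab.png",np.hstack([cv2.imread("/tmp/a.png"),cv2.imread("/tmp/b.png")]))
E
```

```text
[[532, 293], [441, 299], [436, 208], [525, 203]] [[0.451, -0.492], [0.437, -0.291], [0.636, -0.28], [0.649, -0.477]] [ 0.54316685 -0.38506412]
[[499, 192], [446, 252], [365, 205], [423, 155]] [[0.42, -0.489], [0.402, -0.231], [0.63, -0.216], [0.646, -0.475]] [ 0.52460851 -0.3525959 ]
[ 0.54032118 -0.38642912  0.29843537] [ 0.995  0.538 -0.728  1.632  0.396  1.119  1.216]
60.39854414802774 [ 0.55950334 -0.0482171 ]
  x10 (need 8.9) [1.015, -0.503, 0.487, 0.0, 0.001, -0.112, 0.41]
-- call 10 rows
  x5 (need 2.6) [0.0, 0.0, 0.357, 0.0, 0.0, 0.0, 0.41]
-- call 5 rows
tab proj [([329.4, 253.6], [346.6, 274.4]), ([325.4, 231.7], [328.0, 264.7]), ([329.7, 231.0], [330.4, 261.8]), ([333.7, 252.8], [348.9, 271.5])]
```

View pics/tab.png

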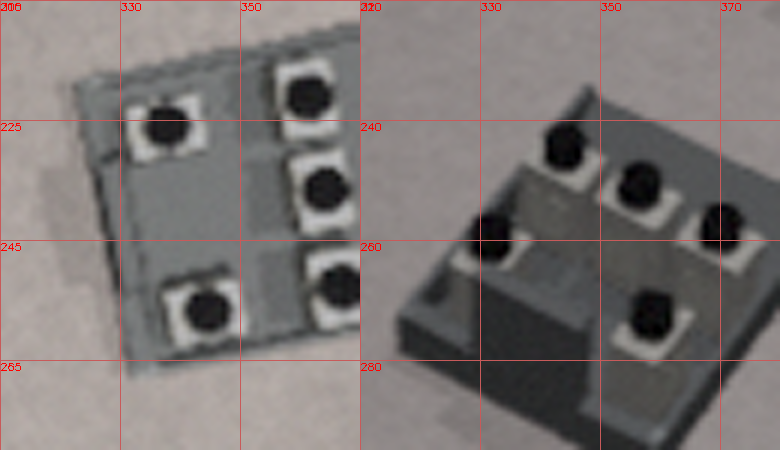

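The tab's top shows at (326–331, 232–252) in the top view and (330–348, 265–275) in the side view. Both agree with the predicted position within 2 px.

drive_tool(
  moves=[0.6, -0.3, 0.2, 0, 0, -0.112, 0.41, 0.6, -0.3, 0.2, 0, 0, -0.112, 0.41, 0.6, -0.3, 0.2, 0, 0, -0.112, 0.41, 0.6, -0.3, 0.2, 0, 0, -0.112, 0.41, 0.6, -0.3, 0.2, 0, 0, -0.112, 0.41, 0.6, -0.3, 0.2, 0, 0, -0.112, 0.41, 0.6, -0.3, 0.2, 0, 0, -0.112, 0.41, 0.6, -0.3, 0.2, 0, 0, -0.112, 0.41, 0.6, -0.3, 0.2, 0, 0, -0.112, 0.41],
)

```text
time_s: 24.22
ee_pos: [0.5495, -0.1873, 0.2363]
ee_rot: [[-0.184, 0.983, 0.0], [0.983, 0.184, -0.001], [-0.001, 0.0, -1.0]]
force: [0.2, -0.5, -0.4]
opening: 0.038
```

```bash
python3 - <<'E'
from plan import *
from workcell import manip
s=manip.sense();p,R=s["ee_pos"],s["ee_rot"];print(p,s["q"].round(3))
T=tr(-70,0)
emit([[([*T,.13],TA+180,.41,6),([*T,.043],TA+180,.41,4)]],p,R)
E
```

```text
[ 0.54951053 -0.18734656  0.23630894] [ 0.847  0.549 -0.916  1.881  0.525  0.973  1.449]
  x6 (need 4.2) [0.45, 0.118, 0.354, 0.0, 0.0, 0.0, 0.41]
  x4 (need 2.1) [0.45, 0.118, 0.644, 0.0, 0.0, 0.0, 0.41]
-- call 10 rows
```

drive_tool(
  moves=[0.45, 0.118, 0.354, 0, 0, 0, 0.41, 0.45, 0.118, 0.354, 0, 0, 0, 0.41, 0.45, 0.118, 0.354, 0, 0, 0, 0.41, 0.45, 0.118, 0.354, 0, 0, 0, 0.41, 0.45, 0.118, 0.354, 0, 0, 0, 0.41, 0.45, 0.118, 0.48, 0, 0, 0, 0.41, 0.45, 0.118, 0.56, 0, 0, 0, 0.41, 0.45, 0.118, 0.644, 0, 0, 0, 0.41, 0.45, 0.118, 0.644, 0, 0, 0, 0.41, 0.45, 0.118, 0.644, 0, 0, 0, 0.41],
)

```text
time_s: 25.05
ee_pos: [0.5584, -0.0479, 0.0425]
ee_rot: [[-0.187, 0.982, -0.002], [0.982, 0.187, -0.001], [-0.0, -0.002, -1.0]]
force: [0.4, -0.9, 0.2]
opening: 0.0382
```

drive_tool(
  moves=[0, 0, 0, 0, 0, 0, 0, 0, 0, 0, 0, 0, 0, 0, 0, 0, 0, 0, 0, 0, 0, 0, 0, 0, 0, 0, 0, 0, 0, 0, 0, 0, 0, 0, 0, 0, 0, 0, 0, 0, 0, 0],
  force=60,
)

```text
time_s: 25.55
ee_pos: [0.5592, -0.0473, 0.0436]
ee_rot: [[-0.19, 0.982, 0.001], [0.982, 0.19, -0.001], [-0.001, 0.001, -1.0]]
force: [-0.5, -0.6, 8.3]
opening: 0.0096
```

drive_tool(
  moves=[0, 0, -0.03, 0, 0, 0, 0, 0, 0, -0.06, 0, 0, 0, 0, 0, 0, -0.09, 0, 0, 0, 0, 0, 0, -0.12, 0, 0, 0, 0, 0, 0, -0.12, 0, 0, 0, 0, 0, 0, -0.12, 0, 0, 0, 0],
)

```text
time_s: 26.05
ee_pos: [0.5588, -0.0471, 0.0795]
ee_rot: [[-0.189, 0.982, 0.001], [0.982, 0.189, -0.0], [-0.0, 0.001, -1.0]]
force: [-0.3, -0.1, -3.9]
opening: 0.0095
```

```bash
python3 - <<'E'
from h import *
from workcell import manip
s=manip.sense();print(s["ee_pos"].round(4),s["force"],s["moment"],s["q"].round(3))
t=grab("top","8");sd=grab("side","8")
crop(t,300,190,110,90,4,"/tmp/a.png");crop(sd,290,210,110,90,4,"/tmp/b.png")
cv2.imwrite("pics/lift8.png",np.hstack([cv2.resize(cv2.imread("/tmp/a.png"),(396,324)),cv2.resize(cv2.imread("/tmp/b.png"),(396,324))]))
E
```

```text
[ 0.5588 -0.0471  0.0795] [-0.26070093 -0.1049629  -3.8743444 ] [ 0.28954976 -0.06385674 -0.01015112] [ 0.468  0.703 -0.728  2.061  0.769  0.668  0.983]
```

View pics/lift8.png

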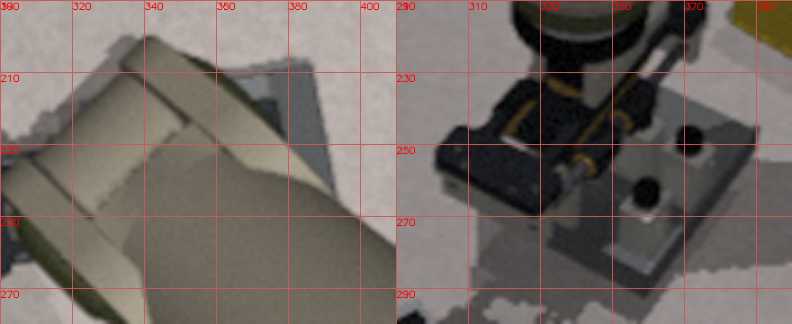

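Tray lifted: the side view shows it level with its load at (355–372, 250–265), and the force reads 3.9 N. The top view is blocked by the arm.

```bash
python3 - <<'E'
from plan import *
from workcell import manip
s=manip.sense();p,R=s["ee_pos"],s["ee_rot"]
ph=-120.5;f=np.array([np.cos(np.radians(ph)),np.sin(np.radians(ph)),0]);z=np.array([0,0,1.])
S=np.array([.5575,-.380,.155])
def pose(th):
    th=np.radians(th);xt=np.cos(th)*f-np.sin(th)*z;zt=np.sin(th)*f+np.cos(th)*z
    return S-.144*xt+.024*zt, np.c_[-xt,np.cross(-zt,-xt),-zt]
P0,R0=pose(0);print(P0)
up=np.array([p[0],p[1],P0[2]])
c1=[(up,TA+180,0,6)]
Rs=lambda a:Rd(near(TA+180,R)+a*(ph-TA))
c2=[(up+(P0-up)*i/9,Rs(i/9),0,1) for i in range(1,10)]+[(P0,R0,0,1)]
c3=[(*pose(a),0,1) for a in range(4,41,4)]
c4=[(*pose(a),0,1) for a in range(43,71,3)]
emit([c1,c2,c3,c4],p,R)
E
```

```text
[ 0.63058552 -0.2559254   0.179     ]
  x6 (need 2.4) [0.0, 0.0, -0.334, 0.0, 0.0, 0.001, 0]
-- call 6 rows
  x1 (need 0.6) [-0.081, 0.012, 0.0, 0.0, 0.0, 0.013, 0]
  x1 (need 0.6) [-0.162, 0.024, 0.0, 0.0, 0.0, 0.025, 0]
  x1 (need 0.6) [-0.243, 0.036, 0.0, 0.0, 0.0, 0.038, 0]
  x1 (need 0.6) [-0.324, 0.048, 0.0, 0.0, 0.0, 0.051, 0]
  x1 (need 0.6) [-0.405, 0.06, 0.0, 0.0, 0.0, 0.064, 0]
  x1 (need 0.6) [-0.486, 0.071, 0.0, 0.0, 0.0, 0.076, 0]
  x1 (need 0.6) [-0.567, 0.083, 0.0, 0.0, 0.0, 0.089, 0]
  x1 (need 0.6) [-0.648, 0.095, 0.0, 0.0, 0.0, 0.102, 0]
  x1 (need 0.6) [-0.729, 0.107, 0.0, 0.0, 0.0, 0.114, 0]
  x1 (need 0.0) [-0.729, 0.107, 0.0, 0.0, 0.0, 0.114, 0]
-- call 10 rows
  x1 (need 0.6) [-0.007, 0.0, -0.033, 0.0, 0.011, 0.0, 0]
  x1 (need 0.6) [-0.016, 0.0, -0.066, 0.0, 0.022, 0.0, 0]
  x1 (need 0.6) [-0.027, 0.0, -0.098, 0.0, 0.033, 0.0, 0]
  x1 (need 0.6) [-0.041, 0.0, -0.129, 0.0, 0.044, 0.0, 0]
  x1 (need 0.6) [-0.056, 0.0, -0.159, 0.0, 0.056, 0.0, 0]
  x1 (need 0.6) [-0.074, 0.0, -0.188, 0.0, 0.067, 0.0, 0]
  x1 (need 0.6) [-0.094, 0.0, -0.216, 0.0, 0.078, 0.0, 0]
  x1 (need 0.6) [-0.115, 0.0, -0.242, 0.0, 0.089, 0.0, 0]
  x1 (need 0.6) [-0.139, 0.0, -0.267, 0.0, 0.1, 0.0, 0]
  x1 (need 0.6) [-0.164, 0.0, -0.29, 0.0, 0.111, 0.0, 0]
-- call 10 rows
  x1 (need 0.4) [-0.005, 0.0, -0.025, 0.0, 0.008, 0.0, 0]
  x1 (need 0.4) [-0.011, 0.0, -0.05, 0.0, 0.017, 0.0, 0]
  x1 (need 0.4) [-0.018, 0.0, -0.074, 0.0, 0.025, 0.0, 0]
  x1 (need 0.4) [-0.027, 0.0, -0.098, 0.0, 0.033, 0.0, 0]
  x1 (need 0.4) [-0.037, 0.0, -0.122, 0.0, 0.042, 0.0, 0]
  x1 (need 0.4) [-0.048, 0.0, -0.144, 0.0, 0.05, 0.0, 0]
  x1 (need 0.4) [-0.061, 0.0, -0.167, 0.0, 0.058, 0.0, 0]
  x1 (need 0.4) [-0.074, 0.0, -0.188, 0.0, 0.067, 0.0, 0]
  x1 (need 0.4) [-0.089, 0.0, -0.209, 0.0, 0.075, 0.0, 0]
  x1 (need 0.4) [-0.104, 0.0, -0.229, 0.0, 0.083, 0.0, 0]
-- call 10 rows
```

drive_tool(
  moves=[0, 0, -0.05, 0, 0, 0, 0, 0, 0, -0.12, 0, 0, 0, 0, 0, 0, -0.19, 0, 0, 0, 0, 0, 0, -0.26, 0, 0, 0, 0, 0, 0, -0.31, 0, 0, 0, 0, 0, 0, -0.334, 0, 0, 0, 0, 0, 0, -0.334, 0, 0, 0, 0],
)

```text
time_s: 26.73
ee_pos: [0.5591, -0.0469, 0.1799]
ee_rot: [[-0.189, 0.982, 0.002], [0.982, 0.189, -0.0], [-0.001, 0.002, -1.0]]
force: [-0.2, 0.8, -3.6]
opening: 0.0094
```

drive_tool(
  moves=[-0.04, 0.006, 0, 0, 0, 0.007, 0, -0.12, 0.018, 0, 0, 0, 0.019, 0, -0.22, 0.032, 0, 0, 0, 0.034, 0, -0.32, 0.047, 0, 0, 0, 0.05, 0, -0.42, 0.062, 0, 0, 0, 0.066, 0, -0.52, 0.076, 0, 0, 0, 0.082, 0, -0.61, 0.09, 0, 0, 0, 0.096, 0, -0.68, 0.1, 0, 0, 0, 0.107, 0, -0.729, 0.107, 0, 0, 0, 0.114, 0, -0.729, 0.107, 0, 0, 0, 0.114, 0],
)

```text
time_s: 27.57
ee_pos: [0.6312, -0.2612, 0.1771]
ee_rot: [[0.51, 0.86, -0.002], [0.86, -0.51, -0.002], [-0.002, -0.001, -1.0]]
force: [-0.4, 0.7, -3.0]
opening: 0.0099
```

```bash
python3 - <<'E'
from h import *
from workcell import manip
s=manip.sense();print(s["ee_pos"].round(4),s["force"],s["moment"],s["q"].round(3),s["opening"]);print(s["ee_rot"].round(3))
t=grab("top","9");sd=grab("side","9")
cv2.imwrite("pics/p9.png",np.hstack([t.im[150:350,300:560],sd.im[120:320,290:550]])[:,:,::-1])
E
```

```text
[ 0.6312 -0.2612  0.1771] [-0.36239241  0.67486446 -2.97247448] [ 0.1096524  -0.28291718 -0.0051469 ] [ 0.704  0.666 -0.64   1.711  0.482  0.928  0.906] 0.00992352884186699
[[ 0.51   0.86  -0.002]
 [ 0.86  -0.51  -0.002]
 [-0.002 -0.001 -1.   ]]
```

View pics/p9.png

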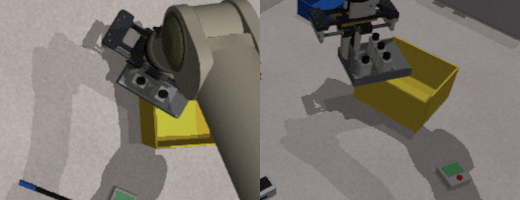

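The tray is level over the bin's near-left edge (side view, about (375,60) in the crop), with the cartridges still in it. Tipping now.

drive_tool(
  moves=[-0.007, 0, -0.033, 0, 0.011, 0, 0, -0.016, 0, -0.066, 0, 0.022, 0, 0, -0.027, 0, -0.098, 0, 0.033, 0, 0, -0.041, 0, -0.129, 0, 0.044, 0, 0, -0.056, 0, -0.159, 0, 0.056, 0, 0, -0.074, 0, -0.188, 0, 0.067, 0, 0, -0.094, 0, -0.216, 0, 0.078, 0, 0, -0.115, 0, -0.242, 0, 0.089, 0, 0, -0.139, 0, -0.267, 0, 0.1, 0, 0, -0.164, 0, -0.29, 0, 0.111, 0, 0],
)

```text
time_s: 28.5
ee_pos: [0.6064, -0.2975, 0.2667]
ee_rot: [[0.382, 0.866, 0.323], [0.663, -0.5, 0.558], [0.644, 0.001, -0.765]]
force: [0.2, 0.2, -3.4]
opening: 0.0096
```

drive_tool(
  moves=[-0.005, 0, -0.025, 0, 0.008, 0, 0, -0.011, 0, -0.05, 0, 0.017, 0, 0, -0.018, 0, -0.074, 0, 0.025, 0, 0, -0.027, 0, -0.098, 0, 0.033, 0, 0, -0.037, 0, -0.122, 0, 0.042, 0, 0, -0.048, 0, -0.144, 0, 0.05, 0, 0, -0.061, 0, -0.167, 0, 0.058, 0, 0, -0.074, 0, -0.188, 0, 0.067, 0, 0, -0.089, 0, -0.209, 0, 0.075, 0, 0, -0.104, 0, -0.229, 0, 0.083, 0, 0],
)

```text
time_s: 29.33
ee_pos: [0.5725, -0.3566, 0.2986]
ee_rot: [[0.171, 0.866, 0.47], [0.297, -0.501, 0.813], [0.939, 0.001, -0.343]]
force: [0.4, 0.1, -1.5]
opening: 0.0098
```

drive_tool(
  moves=[0, 0, 0, 0, 0, 0, 0, 0, 0, 0, 0, 0, 0, 0, 0, 0, 0, 0, 0, 0, 0, 0, 0, 0, 0, 0, 0, 0, 0, 0, 0, 0, 0, 0, 0, 0, 0, 0, 0, 0, 0, 0, 0, 0, 0, 0, 0, 0, 0, 0, 0, 0, 0, 0, 0, 0, 0, 0, 0, 0, 0, 0, 0],
)

```text
time_s: 30.08
ee_pos: [0.5728, -0.3569, 0.2987]
ee_rot: [[0.173, 0.865, 0.471], [0.298, -0.502, 0.812], [0.939, -0.0, -0.345]]
force: [0.4, -0.4, -0.9]
opening: 0.0097
```

```bash
python3 - <<'E'
from h import *
from workcell import manip
s=manip.sense();print(s["ee_pos"].round(4),s["force"],s["moment"],s["q"].round(3),s["opening"]);print(s["ee_rot"].round(3))
t=grab("top","10");sd=grab("side","10")
E
```

```text
[ 0.5728 -0.3569  0.2987] [ 0.40546543 -0.36106892 -0.87687089] [-1.10100721  0.4963224  -0.02871895] [ 1.521  1.12  -1.249  1.576 -0.221  1.072  1.72 ] 0.009714713040933486
[[ 0.173  0.865  0.471]
 [ 0.298 -0.502  0.812]
 [ 0.939 -0.    -0.345]]
```

```bash
python3 - <<'E'
from plan import *
from workcell import manip
s=manip.sense();p,R=s["ee_pos"],s["ee_rot"]
ph=-120.5;f=np.array([np.cos(np.radians(ph)),np.sin(np.radians(ph)),0]);z=np.array([0,0,1.])
S=np.array([.5575,-.380,.155])
def pose(th):
    th=np.radians(th);xt=np.cos(th)*f-np.sin(th)*z;zt=np.sin(th)*f+np.cos(th)*z
    return S-.144*xt+.024*zt, np.c_[-xt,np.cross(-zt,-xt),-zt]
emit([[(*pose(a),0,1) for a in range(64,9,-6)],[(*pose(a),0,2) for a in (5,0)]],*pose(70))
E
```

```text
x1 (need 0.8) [0.006, 0.0, 0.051, 0.0, -0.017, 0.0, 0]
  x1 (need 0.8) [0.006, 0.0, 0.102, 0.0, -0.033, 0.0, 0]
  x1 (need 0.8) [0.001, 0.0, 0.152, 0.0, -0.05, 0.0, 0]
  x1 (need 0.8) [-0.009, 0.0, 0.202, 0.0, -0.067, 0.0, 0]
  x1 (need 0.8) [-0.024, 0.0, 0.251, 0.0, -0.083, 0.0, 0]
  x1 (need 0.8) [-0.045, 0.0, 0.297, 0.0, -0.1, 0.0, 0]
  x1 (need 0.8) [-0.07, 0.0, 0.342, 0.0, -0.117, 0.0, 0]
  x1 (need 0.8) [-0.099, 0.0, 0.383, 0.0, -0.133, 0.0, 0]
  x1 (need 0.8) [-0.133, 0.0, 0.421, 0.0, -0.15, 0.0, 0]
  x1 (need 0.8) [-0.171, 0.0, 0.456, 0.0, -0.167, 0.0, 0]
-- call 10 rows
  x2 (need 0.7) [0.005, 0.0, 0.042, 0.0, -0.014, 0.0, 0]
  x2 (need 0.7) [0.007, 0.0, 0.085, 0.0, -0.028, 0.0, 0]
-- call 4 rows
```

drive_tool(
  moves=[0.006, 0, 0.051, 0, -0.017, 0, 0, 0.006, 0, 0.102, 0, -0.033, 0, 0, 0.001, 0, 0.152, 0, -0.05, 0, 0, -0.009, 0, 0.202, 0, -0.067, 0, 0, -0.024, 0, 0.251, 0, -0.083, 0, 0, -0.045, 0, 0.297, 0, -0.1, 0, 0, -0.07, 0, 0.342, 0, -0.117, 0, 0, -0.099, 0, 0.383, 0, -0.133, 0, 0, -0.133, 0, 0.421, 0, -0.15, 0, 0, -0.171, 0, 0.456, 0, -0.167, 0, 0],
)

```text
time_s: 31.02
ee_pos: [0.6289, -0.2606, 0.2045]
ee_rot: [[0.495, 0.865, 0.085], [0.853, -0.502, 0.141], [0.165, 0.003, -0.986]]
force: [0.6, 0.5, -2.9]
opening: 0.0092
```

drive_tool(
  moves=[0.005, 0, 0.042, 0, -0.014, 0, 0, 0.007, 0, 0.085, 0, -0.028, 0, 0, 0.007, 0, 0.085, 0, -0.028, 0, 0, 0.007, 0, 0.085, 0, -0.028, 0, 0],
)

```text
time_s: 31.35
ee_pos: [0.6325, -0.2518, 0.1783]
ee_rot: [[0.497, 0.868, -0.003], [0.868, -0.497, -0.003], [-0.005, -0.001, -1.0]]
force: [-0.4, -0.2, -1.6]
opening: 0.0095
```

drive_tool(
  moves=[0.477, -0.557, 0, 0, 0, -0.114, 0, 0.477, -0.557, 0, 0, 0, -0.114, 0, 0.477, -0.557, 0, 0, 0, -0.114, 0, 0.477, -0.557, 0, 0, 0, -0.114, 0, 0.477, -0.557, 0, 0, 0, -0.114, 0, 0.477, -0.557, 0, 0, 0, -0.114, 0, 0.477, -0.557, 0, 0, 0, -0.114, 0, 0.477, -0.557, 0, 0, 0, -0.114, 0, 0.477, -0.557, 0, 0, 0, -0.114, 0, 0.477, -0.557, 0, 0, 0, -0.114, 0],
)

```text
time_s: 32.18
ee_pos: [0.5591, -0.0504, 0.1775]
ee_rot: [[-0.184, 0.983, -0.003], [0.983, 0.184, -0.006], [-0.005, -0.004, -1.0]]
force: [0.9, -0.4, -0.7]
opening: 0.0094
```

```bash
python3 - <<'E'
from plan import *
from h import *
from workcell import manip
s=manip.sense();p,R=s["ee_pos"],s["ee_rot"];print(p.round(4),s["force"],s["opening"]);print(R.round(3))
t=grab("top","11");sd=grab("side","11")
cv2.imwrite("pics/p11.png",np.hstack([cv2.resize(t.im[190:310,300:560],None,fx=1.5,fy=1.5),cv2.resize(sd.im[140:260,330:590],None,fx=1.5,fy=1.5)])[:,:,::-1])
T=tr(-70,0)
emit([[([*T,.046],TA+180,0,8)]],p,R)
E
```

```text
[ 0.5591 -0.0504  0.1775] [ 0.89722035 -0.41298595 -0.72657426] 0.009445885497147855
[[-0.184  0.983 -0.003]
 [ 0.983  0.184 -0.006]
 [-0.005 -0.004 -1.   ]]
  x8 (need 3.2) [0.009, 0.005, 0.438, -0.001, 0.001, 0.0, 0]
-- call 8 rows
```

View pics/p11.png

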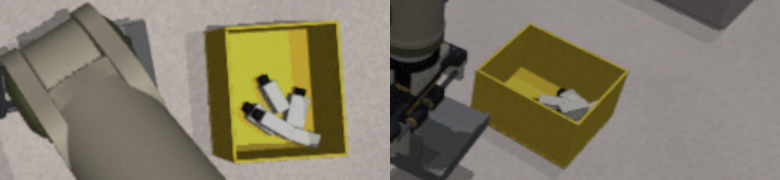

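The bin holds the cartridges: four caps are visible in the top view, at about (263,78), (300,93), (247,105) and (258,117), and overlapping bodies could hide the fifth. The force has dropped to the empty tray's weight. I'll set the tray back down on the bench and check it from above.

drive_tool(
  moves=[0.009, 0.005, 0.1, 0, 0, 0, 0, 0.009, 0.005, 0.2, 0, 0, 0, 0, 0.009, 0.005, 0.3, 0, 0, 0, 0, 0.009, 0.005, 0.38, 0, 0, 0, 0, 0.009, 0.005, 0.42, 0, 0, 0, 0, 0.009, 0.005, 0.441, 0, 0, 0, 0, 0.009, 0.005, 0.441, 0, 0, 0, 0, 0.009, 0.005, 0.441, 0, 0, 0, 0.3, 0.009, 0.005, 0.441, 0, 0, 0, 0.3, 0.009, 0.005, 0.441, 0, 0, 0, 0.3],
)

```text
time_s: 33.12
ee_pos: [0.5601, -0.046, 0.0463]
ee_rot: [[-0.189, 0.982, -0.001], [0.982, 0.189, -0.006], [-0.005, -0.002, -1.0]]
force: [-0.1, -0.3, 0.5]
opening: 0.0251
```

drive_tool(
  moves=[0, 0, -0.2, 0, 0, 0, 0.3, 0, 0, -0.5, 0, 0, 0, 0.3, -0.5, -0.7, -0.6, 0, 0, 0, 0.3, -0.5, -0.7, -0.6, 0, 0, 0, 0.3, -0.5, -0.7, -0.6, 0, 0, 0, 0.3, -0.5, -0.7, -0.6, 0, 0, 0, 0.3, -0.5, -0.7, -0.6, 0, 0, 0, 0.3, -0.5, -0.7, -0.6, 0, 0, 0, 0.3, -0.5, -0.7, -0.6, 0, 0, 0, 0.3, -0.5, -0.7, -0.6, 0, 0, 0, 0.3],
)

```text
time_s: 33.95
ee_pos: [0.3787, -0.2362, 0.2285]
ee_rot: [[-0.183, 0.983, -0.004], [0.983, 0.182, -0.009], [-0.008, -0.006, -1.0]]
force: [-0.1, -0.1, -0.1]
opening: 0.0278
```

```bash
python3 - <<'E'
from plan import *
from h import *
from workcell import manip
s=manip.sense();p,R=s["ee_pos"],s["ee_rot"];print(p.round(4),s["q"].round(3),s["opening"])
t=grab("top","12");sd=grab("side","12")
a=cv2.resize(t.im[180:310,95:405],None,fx=2.5,fy=2.5,interpolation=cv2.INTER_CUBIC)
b=cv2.resize(t.im[195:310,430:545],None,fx=2.4,fy=2.4,interpolation=cv2.INTER_CUBIC);c=cv2.resize(sd.im[225:340,220:430],None,fx=2.4,fy=2.4,interpolation=cv2.INTER_CUBIC)
bc=np.hstack([b,c]);bc=bc[:,:a.shape[1]];bc=np.pad(bc,((0,0),(0,a.shape[1]-bc.shape[1]),(0,0)))
cv2.imwrite("pics/p12.png",np.vstack([a,bc])[:,:,::-1])
for n,cam,q in(("rest T",t,(257,225)),("rest S",sd,(270,315))):
    Q,A=quad(seg(cam,q,12));P=np.array([cam.plane(x,.03) for x in Q]);print(n,A,P.mean(0).round(4),Q.tolist())
E
```

```text
[ 0.3787 -0.2362  0.2285] [ 1.123  0.367 -0.904  2.165  0.422  0.791  1.701] 0.02782473269773428
rest T 640.5 [0.6007 0.1265 0.03  ] [[286.0, 226.0], [283.0, 237.0], [222.0, 223.0], [225.0, 211.0]]
rest S 616.0 [0.6012 0.128  0.03  ] [[301.0, 304.0], [241.0, 337.0], [237.0, 326.0], [295.0, 296.0]]
```

View pics/p12.png

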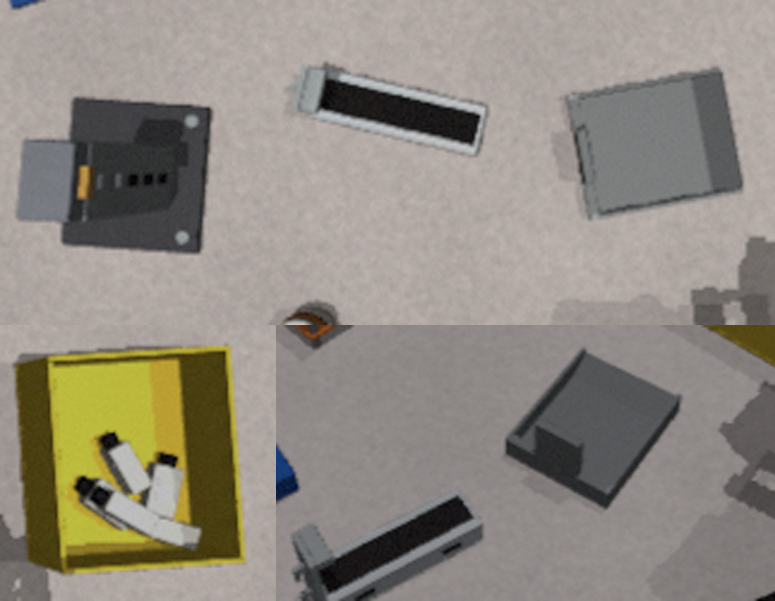

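The tray is back on the bench and empty. The bin shows four caps and five body ends, and the bracket hasn't moved. Now I'll measure the upright's mid-line in numbers and plan the bracket grasp.

```bash
cat > up.py <<'E'
from h import *
YA=87.1;F0=np.array([.538,.344])
n=np.array([np.cos(np.radians(YA)),np.sin(np.radians(YA)),0]);l=np.array([-n[1],n[0],0])
def face(c,p,off=0):
    o,v=c.ray(p);P0=np.array([*F0,0])-off*n
    t=((P0-o)@n)/(v@n);P=o+v*t;return (P-P0)@l,P[2],P
E
python3 - <<'E'
from up import *
from plan import *
for tag in("0","12"):
    t=load(f"top{tag}.npz");s=load(f"side{tag}.npz")
    hsv=cv2.cvtColor(t.im,cv2.COLOR_RGB2HSV)
    m=cv2.inRange(hsv,(10,110,90),(30,255,255));b=blobs(t,115,240,25,25,m,5)
    for c,a in b: print("catch",c.round(2),a,"lat(z.235 plane)",((t.plane(c,.236)[:2]-F0)@l[:2]).round(4),t.plane(c,.236).round(4))
    g=cv2.resize(t.im[243:262,128:166],None,fx=8,fy=8,interpolation=cv2.INTER_CUBIC).max(2)
    row=lambda x0,x1:t.im[240:266,x0:x1].mean((1,2)).round(0)
    d=(t.im.max(2)<16).astype(np.uint8)
    for c,a in blobs(t,140,245,26,15,t.im.max(2)<22,3): print("mark",c.round(2),a,[round(float(x),4) for x in face(t,c)[:2]])
    for x in (134,135,136,141,142,143): 
        col=t.im[244:262,x].astype(int).sum(1);i=np.abs(col-np.median(col))
        w=np.clip(i-i.max()*.4,0,None);print("slot col",x,(w*np.arange(244,262)).sum()/w.sum(),[round(float(q),4) for q in face(t,(x,(w*np.arange(244,262)).sum()/w.sum()))[:2]])
    for nm,c,p in(("T",t,(113,252)),("S",s,(166,360))):
        M=seg(c,p,12);ys,xs=np.nonzero(M);P=c.plane((xs.mean(),ys.mean()),.25);print("top ctr",nm,P.round(4),"face ctr",(P-.02*n).round(4), "lat",((P[:2]-F0)@l[:2]).round(4))
    M=seg(t,(165,262),9);r=cv2.minAreaRect(cv2.convexHull(max(cv2.findContours(M,0,1)[0],key=cv2.contourArea)));print("foot",r, t.plane(r[0],.005).round(4),"lat",((t.plane(r[0],.005)[:2]-F0)@l[:2]).round(4))
from workcell import manip
s=manip.sense();p,R=s["ee_pos"],s["ee_rot"]
G=[.6022,.1335]
emit([[([*G,.20],77.2+90,1,10)],[([*G,.2],77.2+90,1,1)],[([*G,.10],77.2+90,1,4),([*G,.006],77.2+90,1,6)]],p,R)
E
```

```text
catch [128.02 252.41] 56 lat(z.235 plane) 0.0005 [0.5373 0.3402 0.236 ]
mark [147.85 251.54] 13 [0.001, 0.1133]
mark [154.  251.2] 10 [0.0009, 0.0725]
mark [159.5 251. ] 6 [0.001, 0.0331]
slot col 134 252.29255774165955 [0.0013, 0.1944]
slot col 135 251.760999456817 [0.0003, 0.1892]
slot col 136 252.18382352941174 [0.0012, 0.1835]
slot col 141 251.98921832884096 [0.0013, 0.1551]
slot col 142 251.7510107816712 [0.0009, 0.1493]
slot col 143 251.50549450549454 [0.0005, 0.1434]
top ctr T [0.5384 0.3632 0.25  ] face ctr [0.5373 0.3433 0.25  ] lat 0.0006
top ctr S [0.5372 0.3651 0.25  ] face ctr [0.5362 0.3451 0.25  ] lat 0.0018
foot ((149.05532836914062, 249.67034912109375), (55.14425277709961, 58.13760757446289), 3.814074993133545) [0.5395 0.3774 0.005 ] lat 0.0002
catch [127.98 252.53] 57 lat(z.235 plane) 0.0008 [0.537  0.3402 0.236 ]
mark [148.  251.5] 12 [0.001, 0.1124]
mark [153.91 251.36] 11 [0.0013, 0.0731]
mark [159.5 251. ] 6 [0.001, 0.0331]
slot col 134 252.29942693409748 [0.0013, 0.1944]
slot col 135 251.79670329670327 [0.0004, 0.1892]
slot col 136 250.31907894736844 [-0.0025, 0.1842]
slot col 141 251.87878787878788 [0.0011, 0.1552]
slot col 142 251.64456981664316 [0.0007, 0.1493]
slot col 143 251.31147540983608 [0.0001, 0.1435]
top ctr T [0.5379 0.3634 0.25  ] face ctr [0.5369 0.3434 0.25  ] lat 0.0011
top ctr S [0.5371 0.3651 0.25  ] face ctr [0.5361 0.3451 0.25  ] lat 0.002
foot ((157.08767700195312, 263.1407470703125), (34.782447814941406, 74.44895935058594), 52.3737678527832) [0.5076 0.358  0.005 ] lat 0.031
  x10 (need 10.3) [1.064, 0.95, 0.082, -0.001, 0.001, -0.185, 1]
-- call 10 rows
  x1 (need 0.0) [0.0, 0.0, 0.0, 0.0, 0.0, 0.0, 1]
-- call 1 rows
  x4 (need 2.4) [0.0, 0.0, 0.333, 0.0, 0.0, 0.0, 1]
  x6 (need 2.3) [0.0, 0.0, 0.647, 0.0, 0.0, 0.0, 1]
-- call 10 rows
```

drive_tool(
  moves=[0.5, 0.45, 0, 0, 0, 0.16, 1, 0.5, 0.45, 0, 0, 0, 0.16, 1, 0.5, 0.45, 0, 0, 0, 0.16, 1, 0.5, 0.45, 0, 0, 0, 0.16, 1, 0.5, 0.45, 0, 0, 0, 0.16, 1, 0.5, 0.45, 0, 0, 0, 0.16, 1, 0.5, 0.45, 0, 0, 0, 0.16, 1, 0.5, 0.45, 0, 0, 0, 0.16, 1, 0.5, 0.45, 0, 0, 0, 0.16, 1, 0.5, 0.45, 0, 0, 0, 0.16, 1],
)

```text
time_s: 34.88
ee_pos: [0.4867, -0.0568, 0.2256]
ee_rot: [[0.726, 0.687, -0.003], [0.687, -0.726, -0.005], [-0.006, 0.002, -1.0]]
force: [-0.2, 0.3, -0.2]
opening: 0.0899
```

drive_tool(
  moves=[0.724, -0.208, 0.082, 0, 0, 0.155, 1, 0.724, -0.208, 0.082, 0, 0, 0.155, 1, 0.724, -0.208, 0.082, 0, 0, 0.155, 1, 0.724, -0.208, 0.082, 0, 0, 0.155, 1, 0.724, -0.208, 0.082, 0, 0, 0.155, 1, 0.724, -0.208, 0.082, 0, 0, 0.155, 1, 0.724, -0.208, 0.082, 0, 0, 0.155, 1, 0.724, -0.208, 0.082, 0, 0, 0.155, 1, 0.724, -0.208, 0.082, 0, 0, 0.155, 1, 0.724, -0.208, 0.082, 0, 0, 0.155, 1],
)

```text
time_s: 35.72
ee_pos: [0.601, 0.1365, 0.1993]
ee_rot: [[0.978, -0.21, -0.003], [-0.21, -0.978, -0.006], [-0.002, 0.006, -1.0]]
force: [-0.3, 0.8, 0.3]
opening: 0.093
```

```bash
python3 - <<'E'
from plan import *
from workcell import manip
s=manip.sense();p,R=s["ee_pos"],s["ee_rot"];print(p.round(4),s["q"].round(3),s["opening"])
G=[.6022,.1335]
emit([[([*G,.10],-12.8,1,5),([*G,.006],-12.8,1,5)]],p,R)
E
```

```text
[0.601  0.1365 0.1993] [-0.096  0.509 -0.324  1.859  0.221  0.814 -0.747] 0.09299120896268716
  x5 (need 2.4) [0.007, 0.007, 0.331, 0.001, 0.0, 0.002, 1]
  x5 (need 2.3) [0.007, 0.005, 0.645, 0.001, 0.0, 0.002, 1]
-- call 10 rows
```

drive_tool(
  moves=[0.007, 0.007, 0.1, 0.001, 0, 0.002, 1, 0.007, 0.007, 0.2, 0.001, 0, 0.002, 1, 0.007, 0.007, 0.3, 0.001, 0, 0.002, 1, 0.007, 0.007, 0.4, 0.001, 0, 0.002, 1, 0.007, 0.006, 0.5, 0.001, 0, 0.002, 1, 0.007, 0.005, 0.57, 0.001, 0, 0.002, 1, 0.007, 0.005, 0.62, 0.001, 0, 0.002, 1, 0.007, 0.005, 0.645, 0.001, 0, 0.002, 1, 0.007, 0.005, 0.645, 0.001, 0, 0.002, 1, 0.007, 0.005, 0.645, 0.001, 0, 0.002, 1],
)

```text
time_s: 36.55
ee_pos: [0.6025, 0.1323, 0.0063]
ee_rot: [[0.974, -0.227, -0.002], [-0.227, -0.974, 0.001], [-0.002, -0.001, -1.0]]
force: [0.3, -0.5, 0.2]
opening: 0.0932
```

drive_tool(
  moves=[0, 0, 0, 0, 0, 0, 0.3, 0, 0, 0, 0, 0, 0, 0.3, 0, 0, 0, 0, 0, 0, 0.3, 0, 0, 0, 0, 0, 0, 0.3, 0, 0, 0, 0, 0, 0, 0.3, 0, 0, 0, 0, 0, 0, 0.3, 0, 0, 0, 0, 0, 0, 0.3, 0, 0, 0, 0, 0, 0, 0.3],
  force=60,
)

```text
time_s: 37.22
ee_pos: [0.6024, 0.1322, 0.0062]
ee_rot: [[0.974, -0.228, -0.002], [-0.228, -0.974, 0.001], [-0.002, -0.0, -1.0]]
force: [-0.6, 0.2, 1.2]
opening: 0.0478
```

```bash
python3 - <<'E'
from plan import *
from workcell import manip
s=manip.sense();p,R=s["ee_pos"],s["ee_rot"];print(p.round(4),s["q"].round(3),s["opening"],s["force"],s["moment"],np.degrees(np.arctan2(R[1,0],R[0,0])));print(R.round(4))
E
```

```text
[0.6024 0.1322 0.0062] [-0.171  0.764 -0.207  1.98   0.342  0.433 -0.865] 0.047838333503022544 [-0.55009117  0.16751399  1.1803264 ] [-0.05532268  0.00782436 -0.0039569 ] -13.183371159290243
[[ 9.736e-01 -2.281e-01 -1.800e-03]
 [-2.281e-01 -9.736e-01  6.000e-04]
 [-1.900e-03 -2.000e-04 -1.000e+00]]
```

```bash
python3 - <<'E'
from plan import *
from workcell import manip
s=manip.sense();p,R=s["ee_pos"],s["ee_rot"]
P=[.5306,.2179,.1492]
emit([[([p[0],p[1],.1492],R,.3,10)],[(P,-2.9,.3,10)]],p,R)
E
```

```text
x10 (need 3.4) [-0.001, 0.0, -0.477, 0.0, 0.0, 0.0, 0.3]
-- call 10 rows
  x10 (need 2.7) [-0.298, -0.223, 0.001, 0.0, 0.0, -0.029, 0.3]
-- call 10 rows
```

drive_tool(
  moves=[0, 0, -0.04, 0, 0, 0, 0.3, 0, 0, -0.1, 0, 0, 0, 0.3, 0, 0, -0.17, 0, 0, 0, 0.3, 0, 0, -0.24, 0, 0, 0, 0.3, 0, 0, -0.31, 0, 0, 0, 0.3, 0, 0, -0.38, 0, 0, 0, 0.3, 0, 0, -0.44, 0, 0, 0, 0.3, 0, 0, -0.477, 0, 0, 0, 0.3, 0, 0, -0.477, 0, 0, 0, 0.3, 0, 0, -0.477, 0, 0, 0, 0.3],
)

```text
time_s: 38.05
ee_pos: [0.6026, 0.132, 0.1495]
ee_rot: [[0.974, -0.228, -0.001], [-0.228, -0.974, 0.001], [-0.001, -0.0, -1.0]]
force: [0.4, 0.5, -2.6]
opening: 0.0474
```

drive_tool(
  moves=[-0.05, -0.037, 0, 0, 0, -0.005, 0.3, -0.1, -0.074, 0, 0, 0, -0.01, 0.3, -0.15, -0.112, 0, 0, 0, -0.015, 0.3, -0.2, -0.15, 0, 0, 0, -0.02, 0.3, -0.25, -0.187, 0, 0, 0, -0.025, 0.3, -0.298, -0.223, 0, 0, 0, -0.029, 0.3, -0.298, -0.223, 0, 0, 0, -0.029, 0.3, -0.298, -0.223, 0, 0, 0, -0.029, 0.3, -0.298, -0.223, 0, 0, 0, -0.029, 0.3],
)

```text
time_s: 38.8
ee_pos: [0.5307, 0.218, 0.1494]
ee_rot: [[0.999, -0.047, -0.002], [-0.047, -0.999, 0.0], [-0.002, -0.0, -1.0]]
force: [-0.2, -1.5, -2.4]
opening: 0.0475
```

```bash
python3 - <<'E'
from plan import *
from h import *
from workcell import manip
s=manip.sense();p,R=s["ee_pos"],s["ee_rot"];print(p.round(4),s["opening"],s["force"],s["moment"],np.degrees(np.arctan2(R[1,0],R[0,0])));print(R.round(4))
t=grab("top","13");sd=grab("side","13")
a=cv2.resize(t.im[190:310,95:225],None,fx=3.2,fy=3.2,interpolation=cv2.INTER_CUBIC);b=cv2.resize(sd.im[250:430,140:300],None,fx=2.4,fy=2.4,interpolation=cv2.INTER_CUBIC)
h=max(a.shape[0],b.shape[0]);pad=lambda i:np.pad(i,((0,h-i.shape[0]),(0,0),(0,0)))
cv2.imwrite("pics/p13.png",np.hstack([pad(a),pad(b)])[:,:,::-1])
E
```

```text
[0.5307 0.218  0.1494] 0.04746018502437795 [-0.17327596 -1.47789903 -2.44674707] [-0.1300448  -0.03009194 -0.02074962] -2.6958908544881295
[[ 9.989e-01 -4.700e-02 -1.700e-03]
 [-4.700e-02 -9.989e-01  3.000e-04]
 [-1.700e-03 -2.000e-04 -1.000e+00]]
```

View pics/p13.png

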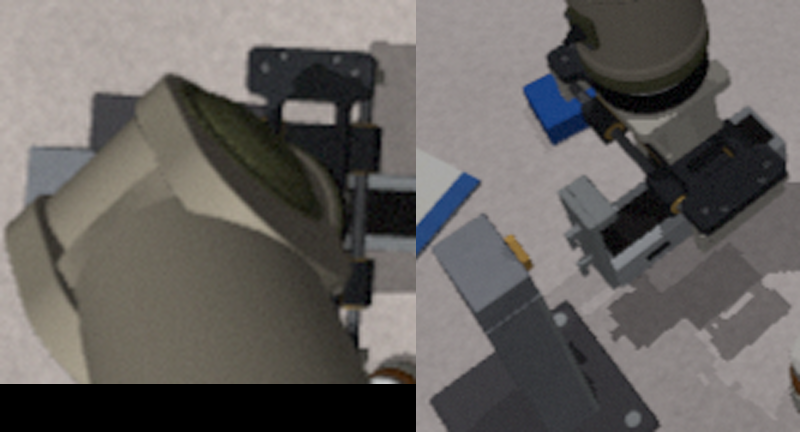

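The side view shows the bracket held level. Its claws, at about (203,349) and (206,360), point at the column, whose top is at about (168,358). The wrist hides this in the top view. I'll check the lateral alignment in numbers from the side view.

```bash
python3 - <<'E'
from up import *
s=load("side13.npz");F=np.array([.537,.344])
bx=np.array([.047,.9989,0]);by=np.array([-.9989,.047,0]);O=np.array([.5307,.218,.1432])+.0763*bx
w=lambda x,y,z:O+x*bx+y*by+np.array([0,0,z])
print("pred plate top corners",[s.proj(w(x,y,.092)).round(1).tolist() for x,y in((0,.02),(0,-.02),(-.022,-.02),(-.022,.02))])
print("pred claws up/low",[s.proj(w(.0085,0,z)).round(1).tolist() for z in(.060,.018)])
f=lambda d,y,z:np.array([*F,0])+d*n+y*l+np.array([0,0,z])
print("pred col top",[s.proj(f(d,y,.25)).round(1).tolist() for d,y in((0,.03),(0,-.03),(.04,-.03),(.04,.03))])
for thr in(10,16,22):
    M=seg(s,(208,332),thr);ys,xs=np.nonzero(M);q,a=quad(M);print(thr,a,xs.mean(),ys.mean(),q.tolist())
M=seg(s,(166,358),12);print("col",quad(M))
crop(s,190,315,60,70,10,"pics/s13.png")
E
```

```text
pred plate top corners [[213.9, 343.5], [200.3, 327.5], [211.6, 319.6], [225.3, 335.3]]
pred claws up/low [[206.4, 348.0], [211.2, 359.6]]
pred col top [[187.9, 363.1], [167.9, 337.1], [144.9, 352.7], [164.5, 380.0]]
10 238.0 210.66920152091254 333.7490494296578 [[224.0, 338.0], [212.0, 345.0], [198.0, 330.0], [209.0, 323.0]]
16 281.0 211.0064724919094 333.4012944983819 [[224.0, 336.0], [212.0, 345.0], [197.0, 330.0], [210.0, 322.0]]
22 360.5 213.11576354679804 332.5394088669951 [[236.0, 326.0], [213.0, 346.0], [195.0, 329.0], [206.0, 321.0]]
col (array([[186., 365.],
       [164., 380.],
       [144., 353.],
       [169., 337.]]), 831.0)
```

View pics/s13.png

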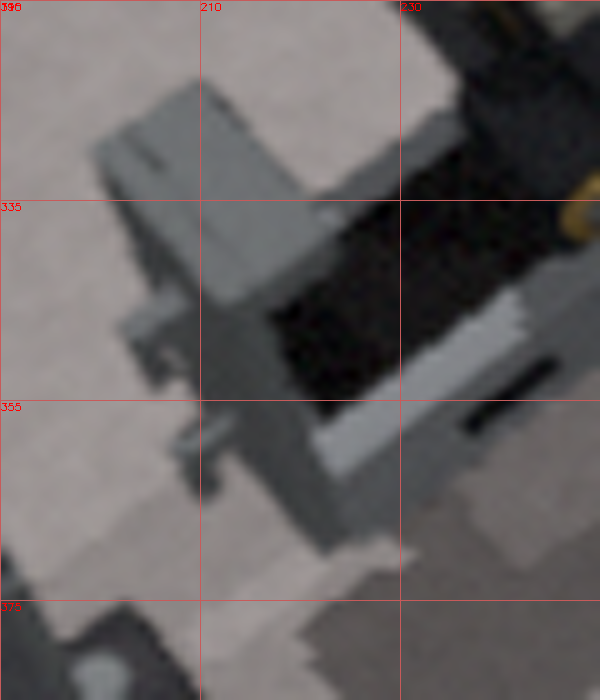

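Claws and plate show sharply at (202,348) and (209,358). Against the prediction the plate is on the line laterally, about 4 mm further forward, and 0.7 mm low. That leaves a gap of about 47 mm, so I'll feed in.

drive_tool(
  moves=[0, -0.03, 0, 0, 0, 0, 0.3, 0, -0.06, 0, 0, 0, 0, 0.3, 0, -0.09, 0, 0, 0, 0, 0.3, 0, -0.1, 0, 0, 0, 0, 0.3, 0, -0.11, 0, 0, 0, 0, 0.3, 0, -0.12, 0, 0, 0, 0, 0.3, 0, -0.127, 0, 0, 0, 0, 0.3, 0, -0.133, 0, 0, 0, 0, 0.3, 0, -0.133, 0, 0, 0, 0, 0.3, 0, -0.133, 0, 0, 0, 0, 0.3],
)

```text
time_s: 39.73
ee_pos: [0.5327, 0.257, 0.1493]
ee_rot: [[0.999, -0.048, -0.002], [-0.048, -0.999, 0.0], [-0.002, 0.0, -1.0]]
force: [-0.5, -1.4, -2.9]
opening: 0.0478
```

drive_tool(
  moves=[0, -0.004, 0, 0, 0, 0, 0.3, 0, -0.008, 0, 0, 0, 0, 0.3, 0, -0.012, 0, 0, 0, 0, 0.3, 0, -0.012, 0, 0, 0, 0, 0.3],
)

```text
time_s: 40.07
ee_pos: [0.5329, 0.2609, 0.1493]
ee_rot: [[0.999, -0.048, -0.002], [-0.048, -0.999, 0.0], [-0.002, -0.0, -1.0]]
force: [0.9, -2.9, -3.9]
opening: 0.0479
```

```bash
python3 - <<'E'
from up import *
from workcell import manip
s=manip.sense();print(s["ee_pos"].round(4),s["opening"],s["force"],s["moment"])
sd=grab("side","14")
for thr in(10,16):
    M=seg(sd,(198,342),thr);ys,xs=np.nonzero(M);q,a=quad(M);print(thr,a,xs.mean(),ys.mean(),q.tolist())
crop(sd,170,330,60,70,10,"pics/s14.png")
E
```

```text
[0.5329 0.2609 0.1493] 0.047877443983153925 [ 0.86539038 -2.91596838 -3.91847947] [-0.68027799 -0.0919306  -0.08029926]
10 35926.5 90.25276894396315 368.2416657528238 [[245.0, 479.0], [0.0, 479.0], [0.0, 301.0], [178.0, 198.0]]
16 55668.0 174.8223304956185 391.66720208456036 [[513.0, 479.0], [0.0, 479.0], [0.0, 301.0], [144.0, 217.0]]
```

Claws are past the sheet with no hard contact, and the catch has begun to press. I'll continue in until the plate touches.

drive_tool(
  moves=[0, -0.003, 0, 0, 0, 0, 0.3, 0, -0.006, 0, 0, 0, 0, 0.3, 0, -0.009, 0, 0, 0, 0, 0.3, 0, -0.009, 0, 0, 0, 0, 0.3],
)

```text
time_s: 40.45
ee_pos: [0.533, 0.2629, 0.1492]
ee_rot: [[0.999, -0.049, -0.002], [-0.049, -0.999, -0.001], [-0.002, 0.001, -1.0]]
force: [0.3, -5.3, -4.0]
opening: 0.0475
```

drive_tool(
  moves=[0, -0.003, 0, 0, 0, 0, 0.3, 0, -0.006, 0, 0, 0, 0, 0.3, 0, -0.009, 0, 0, 0, 0, 0.3, 0, -0.009, 0, 0, 0, 0, 0.3],
)

```text
time_s: 40.78
ee_pos: [0.5328, 0.263, 0.1491]
ee_rot: [[0.999, -0.05, -0.004], [-0.05, -0.999, -0.004], [-0.003, 0.005, -1.0]]
force: [-1.7, -13.4, 0.5]
opening: 0.0474
```

```bash
python3 - <<'E'
from workcell import manip
s=manip.sense();print(s["ee_pos"].round(4),s["opening"],s["force"],s["moment"])
E
```

```text
[0.5328 0.263  0.1491] 0.047370920323117474 [ -1.68175559 -13.37046481   0.53455778] [-2.49547193  0.17708241 -0.07434325]
```

drive_tool(
  moves=[0, 0.005, 0, 0, 0, 0, 0.3, 0, 0.005, 0.007, 0, 0, 0, 0.3, 0, 0.005, 0.014, 0, 0, 0, 0.3, 0, 0.005, 0.02, 0, 0, 0, 0.3, 0, 0.005, 0.02, 0, 0, 0, 0.3],
)

```text
time_s: 41.2
ee_pos: [0.5332, 0.2629, 0.1433]
ee_rot: [[0.999, -0.05, -0.002], [-0.05, -0.999, -0.002], [-0.002, 0.002, -1.0]]
force: [-0.6, -8.5, 0.3]
opening: 0.0476
```

drive_tool(
  moves=[0, 0, 0.006, 0, 0, 0, 0.3, 0, 0, 0.012, 0, 0, 0, 0.3, 0, 0, 0.018, 0, 0, 0, 0.3, 0, 0, 0.018, 0, 0, 0, 0.3],
)

```text
time_s: 41.53
ee_pos: [0.5332, 0.263, 0.1379]
ee_rot: [[0.999, -0.05, -0.002], [-0.05, -0.999, -0.002], [-0.002, 0.002, -1.0]]
force: [0.4, -9.0, 0.5]
opening: 0.0474
```

```bash
python3 - <<'E'
from workcell import manip
s=manip.sense();print(s["ee_pos"].round(4),s["opening"],s["force"],s["moment"])
E
```

```text
[0.5332 0.263  0.1379] 0.04738201715325048 [ 0.42565076 -9.03918041  0.47632453] [-1.71893105 -0.08693262 -0.08834968]
```

drive_tool(
  moves=[0, 0, 0.004, 0, 0, 0, 0.3, 0, 0, 0.008, 0, 0, 0, 0.3, 0, 0, 0.01, 0, 0, 0, 0.3, 0, 0, 0.01, 0, 0, 0, 0.3],
)

```text
time_s: 41.87
ee_pos: [0.5332, 0.263, 0.1355]
ee_rot: [[0.999, -0.05, -0.002], [-0.05, -0.999, -0.002], [-0.002, 0.002, -1.0]]
force: [-2.6, -9.9, 6.2]
opening: 0.0471
```

drive_tool(
  moves=[0, 0, 0.003, 0, 0, 0, 0.3, 0, 0, 0.006, 0, 0, 0, 0.3, 0, 0, 0.006, 0, 0, 0, 0.3],
)

```text
time_s: 42.12
ee_pos: [0.533, 0.2631, 0.1339]
ee_rot: [[0.999, -0.049, -0.002], [-0.049, -0.999, -0.002], [-0.002, 0.002, -1.0]]
force: [-2.4, -10.2, 7.0]
opening: 0.0476
```

```bash
python3 - <<'E'
from workcell import manip
s=manip.sense();print(s["ee_pos"].round(4),s["opening"],s["force"],s["moment"],s["q"].round(3))
E
```

```text
[0.533  0.2631 0.1339] 0.04757296993829199 [ -2.36167111 -10.1879411    7.01184718] [-1.83955434  0.50074733 -0.0130959 ] [-0.323  0.57  -0.338  1.963  0.297  0.659 -0.899]
```

drive_tool(
  moves=[0, 0, 0, 0, 0, 0, 0.8, 0, 0, 0, 0, 0, 0, 0.8, 0, 0, 0, 0, 0, 0, 0.8, 0, 0, 0, 0, 0, 0, 0.8, 0, 0, -0.05, 0, 0, 0, 0.8, 0, 0, -0.15, 0, 0, 0, 0.8, 0, 0, -0.28, 0, 0, 0, 0.8, 0, 0, -0.4, 0, 0, 0, 0.8, 0, 0, -0.48, 0, 0, 0, 0.8, 0, 0, -0.48, 0, 0, 0, 0.8],
)

```text
time_s: 42.95
ee_pos: [0.5354, 0.2671, 0.2829]
ee_rot: [[0.999, -0.048, 0.006], [-0.048, -0.999, 0.005], [0.006, -0.006, -1.0]]
force: [0.4, 0.5, 0.5]
opening: 0.0744
```

```bash
python3 - <<'E'
from plan import *
from up import *
from workcell import manip
s=manip.sense();p,R=s["ee_pos"],s["ee_rot"];print(p.round(4),s["force"],s["opening"])
sd=grab("side","15")
emit([[([.5363,.3295,p[2]],R,0,7)],[([.5363,.3295,.227],R,0,8)]],p,R)
F=np.array([.537,.3435])
f=lambda d,y,z:sd.proj(np.array([*F,0])+d*n+y*l+np.array([0,0,z])).round(1).tolist()
print("pred pad corners seated",[f(d,y,.222) for d,y in((0,.02),(0,-.02),(-.022,-.02),(-.022,.02))])
crop(sd,150,310,75,58,10,"pics/s15.png")
for z in(.222,.226,.230): print(z,f(-.011,0,z))
E
```

```text
[0.5354 0.2671 0.2829] [0.40104351 0.54340869 0.48290676] 0.07436126515481829
  x7 (need 1.5) [-0.007, -0.208, 0.001, 0.0, 0.0, 0.0, 0]
-- call 7 rows
  x8 (need 1.3) [-0.001, 0.001, 0.186, 0.0, 0.0, 0.0, 0]
-- call 8 rows
pred pad corners seated [[188.9, 366.6], [175.8, 349.6], [187.6, 341.3], [200.9, 357.9]]
0.222 [188.3, 353.7]
0.226 [187.7, 352.5]
0.23 [187.1, 351.3]
```

drive_tool(
  moves=[0, -0.05, 0, 0, 0, 0, 0, 0, -0.1, 0, 0, 0, 0, 0, 0, -0.16, 0, 0, 0, 0, 0, 0, -0.213, 0, 0, 0, 0, 0, 0, -0.213, 0, 0, 0, 0, 0, 0, -0.213, 0, 0, 0, 0, 0, 0, -0.213, 0, 0, 0, 0, 0, 0, -0.213, 0, 0, 0, 0, 0],
  force=20,
)

```text
time_s: 43.67
ee_pos: [0.5365, 0.328, 0.2768]
ee_rot: [[0.999, -0.049, -0.002], [-0.049, -0.999, -0.0], [-0.002, 0.0, -1.0]]
force: [-0.3, 0.5, 0.3]
opening: 0.0256
```

```bash
python3 - <<'E'
from workcell import manip
s=manip.sense();print(s["ee_pos"].round(4),s["opening"],s["force"])
E
```

```text
[0.5365 0.328  0.2768] 0.025581945476877265 [-0.31841564  0.54655787  0.30243298]
```

drive_tool(
  moves=[0, 0, 0, 0, 0, 0, 0, 0, 0, 0, 0, 0, 0, 0, 0, 0, 0.04, 0, 0, 0, 0, 0, 0, 0.08, 0, 0, 0, 0, 0, 0, 0.12, 0, 0, 0, 0, 0, 0, 0.15, 0, 0, 0, 0, 0, 0, 0.16, 0, 0, 0, 0, 0, 0, 0.16, 0, 0, 0, 0],
)

```text
time_s: 44.33
ee_pos: [0.5359, 0.3284, 0.2277]
ee_rot: [[0.999, -0.048, -0.004], [-0.048, -0.999, -0.001], [-0.004, 0.001, -1.0]]
force: [-0.3, -0.1, -0.5]
opening: 0.0003
```

drive_tool(
  moves=[0, 0, 0.005, 0, 0, 0, 0, 0, 0, 0.01, 0, 0, 0, 0, 0, 0, 0.015, 0, 0, 0, 0, 0, 0, 0.015, 0, 0, 0, 0],
)

```text
time_s: 44.67
ee_pos: [0.5367, 0.3285, 0.2249]
ee_rot: [[0.999, -0.048, -0.001], [-0.048, -0.999, 0.0], [-0.001, -0.0, -1.0]]
force: [0.0, -3.0, -0.4]
opening: 0.0003
```

drive_tool(
  moves=[0, 0, 0.004, 0, 0, 0, 0, 0, 0, 0.008, 0, 0, 0, 0, 0, 0, 0.008, 0, 0, 0, 0],
)

```text
time_s: 44.92
ee_pos: [0.5365, 0.3287, 0.2223]
ee_rot: [[0.999, -0.048, -0.002], [-0.048, -0.999, 0.001], [-0.002, -0.001, -1.0]]
force: [0.7, -2.6, 0.7]
opening: 0.0009
```

```bash
python3 - <<'E'
from workcell import manip
s=manip.sense();print(s["ee_pos"].round(4),s["opening"],s["force"],s["moment"])
E
```

```text
[0.5365 0.3287 0.2223] 0.0009343676246205788 [ 0.71924083 -2.58620283  0.74503603] [-0.56016492 -0.18688172 -0.02726456]
```

drive_tool(
  moves=[0, 0, -0.01, 0, 0, 0, 0, 0, 0.013, -0.01, 0, 0, 0, 0, 0, 0.013, 0, 0, 0, 0, 0, 0, 0.013, 0.004, 0, 0, 0, 0, 0, 0.013, 0.007, 0, 0, 0, 0, 0, 0.013, 0.007, 0, 0, 0, 0],
)

```text
time_s: 45.42
ee_pos: [0.5366, 0.3252, 0.2215]
ee_rot: [[0.999, -0.048, -0.0], [-0.048, -0.999, 0.001], [-0.0, -0.001, -1.0]]
force: [-1.7, -2.8, 10.7]
opening: 0.0003
```

drive_tool(
  moves=[0, 0, 0.003, 0, 0, 0, 0, 0, 0, 0.005, 0, 0, 0, 0, 0, 0, 0.005, 0, 0, 0, 0],
)

```text
time_s: 45.67
ee_pos: [0.5368, 0.3253, 0.2213]
ee_rot: [[0.999, -0.048, 0.001], [-0.048, -0.999, 0.002], [0.001, -0.002, -1.0]]
force: [-4.5, -5.5, 20.9]
opening: 0.0005
```

```bash
python3 - <<'E'
from workcell import manip
s=manip.sense();print(s["ee_pos"].round(4),s["opening"],s["force"],s["moment"])
E
```

```text
[0.5368 0.3253 0.2213] 0.00047608593204972045 [-4.4873422  -5.5070399  20.94538648] [-1.17280583  0.72581048  0.0426203 ]
```

drive_tool(
  moves=[0, 0.01, -0.05, 0, 0, 0, 0, 0, 0.05, -0.15, 0, 0, 0, 0, 0, 0.2, -0.25, 0, 0, 0, 0, 0, 0.3, -0.25, 0, 0, 0.02, 0, 0, 0.44, -0.25, 0, 0, 0.04, 0.3, 0, 0.57, -0.25, 0, 0, 0.06, 0.3, 0, 0.7, -0.25, 0, 0, 0.08, 0.3, 0, 0.84, -0.25, 0, 0, 0.1, 0.3, 0, 0.97, -0.25, 0, 0, 0.11, 0.3, 0, 0.97, -0.25, 0, 0, 0.11, 0.3],
)

```text
time_s: 46.5
ee_pos: [0.5217, 0.0262, 0.2936]
ee_rot: [[0.73, -0.683, -0.002], [-0.683, -0.73, -0.003], [0.0, 0.003, -1.0]]
force: [0.6, -0.5, -0.0]
opening: 0.0274
```

drive_tool(
  moves=[-0.1, 0.15, 0, 0, 0, 0.02, 0.3, -0.2, 0.25, 0, 0, 0, 0.04, 0.3, -0.2, 0.25, 0, 0, 0, 0.06, 0.3, -0.2, 0.25, 0, 0, 0, 0.08, 0.3, -0.2, 0.25, 0, 0, 0, 0.102, 0.3, -0.2, 0.25, 0, 0, 0, 0.102, 0.3, -0.2, 0.25, 0, 0, 0, 0.102, 0.3],
)

```text
time_s: 47.08
ee_pos: [0.4277, 0.0197, 0.2938]
ee_rot: [[0.193, -0.981, -0.001], [-0.981, -0.193, 0.001], [-0.001, 0.001, -1.0]]
force: [0.6, -0.6, -0.2]
opening: 0.0277
```

```bash
python3 - <<'E'
from plan import *
from up import *
from workcell import manip
s=manip.sense();p,R=s["ee_pos"],s["ee_rot"];print(p.round(4),s["q"].round(3),np.degrees(np.arctan2(R[1,0],R[0,0])))
t=grab("top","16");sd=grab("side","16")
for c,x,y,w,h,z in((t,110,235,40,35,.236),(sd,170,335,40,40,.2305)):
    hsv=cv2.cvtColor(c.im,cv2.COLOR_RGB2HSV);m=cv2.inRange(hsv,(10,110,90),(30,255,255))
    for q,a in blobs(c,x,y,w,h,m,4): print("catch",q.round(2),a,c.plane(q,z).round(4))
M0=load("side0.npz");hsv=cv2.cvtColor(M0.im,cv2.COLOR_RGB2HSV);m=cv2.inRange(hsv,(10,110,90),(30,255,255))
print("before side",[(q.round(2),a) for q,a in blobs(M0,170,335,40,40,m,4)])
for nm,c,q,z in(("plate? T",t,(134,252),.222),("rest T",t,(160,250),.16),("rest S",sd,(215,335),.16)):
    M=seg(c,q,14,1);Q,A=quad(M);P=np.array([c.plane(x,z) for x in Q]);print(nm,A,Q.tolist(),P.round(4).tolist())
emit([[([*tr(-70,0),.13],TA,.3,10)],[([*tr(-70,0),.0445],TA,.3,6)]],p,R)
a=cv2.resize(t.im[190:310,95:225],None,fx=3.2,fy=3.2,interpolation=cv2.INTER_CUBIC);b=cv2.resize(sd.im[290:430,140:280],None,fx=2.7,fy=2.7,interpolation=cv2.INTER_CUBIC)
h=max(a.shape[0],b.shape[0]);pad=lambda i:np.pad(i,((0,h-i.shape[0]),(0,0),(0,0)))
cv2.imwrite("pics/p16.png",np.hstack([pad(a),pad(b)])[:,:,::-1])
E
```

```text
[0.4277 0.0197 0.2938] [-0.073  0.146 -0.12   2.141  0.022  0.857 -1.583] -78.87250838713949
catch [127.98 252.53] 57 [0.537  0.3402 0.236 ]
catch [181.71 353.4 ] 52 [0.5392 0.3407 0.2305]
before side [(array([181.65, 353.29]), np.int32(51))]
plate? T 189.0 [[144.0, 243.0], [142.0, 263.0], [131.0, 263.0], [132.0, 243.0]] [[0.5552, 0.3154, 0.222], [0.5169, 0.3186, 0.222], [0.5168, 0.3394, 0.222], [0.5551, 0.3381, 0.222]]
rest T 899.0 [[221.0, 250.0], [219.0, 264.0], [146.0, 259.0], [148.0, 246.0]] [[0.5418, 0.1794, 0.16], [0.513, 0.1832, 0.16], [0.5225, 0.332, 0.16], [0.5491, 0.3283, 0.16]]
rest S 105707.0 [[501.0, 479.0], [0.0, 479.0], [0.0, 300.0], [346.0, 101.0]] [[0.0768, 0.1165, 0.16], [0.6008, 0.6344, 0.16], [0.9261, 0.5142, 0.16], [0.9247, -0.4626, 0.16]]
  x10 (need 5.3) [0.307, -0.388, 0.545, 0.0, 0.0, 0.001, 0.3]
-- call 10 rows
  x6 (need 2.1) [0.0, 0.0, 0.285, 0.0, 0.0, 0.0, 0.3]
-- call 6 rows
```

The catch is fully out over the plate: its centroid, (127.98,252.53) from above, is identical to before hanging. The pad stops at z = 0.2213, nominal 0.222, so the arm is locked. Next is the tray's lateral offset, then picking it up.

```bash
python3 - <<'E'
from plan import *
from h import *
t=load("top12.npz")
q=[(321.8,218.8),(333,266),(391.8,254.8),(383,208)]
P=np.array([t.plane(x,.026)[:2] for x in q]);print(P.round(4).tolist(),P.mean(0))
a=(P[0]+P[1])/2;b=(P[2]+P[3])/2;d=b-a;print("ang",np.degrees(np.arctan2(d[1],d[0])),np.linalg.norm(d))
T=np.array([.5601,-.046]);u=np.array([np.cos(np.radians(-79.1)),np.sin(np.radians(-79.1))]);v=np.array([-u[1],u[0]])
c=P.mean(0);print("tray ctr rel TCP (tray x,y)",(c-T)@u,(c-T)@v)
# automatic: non-background mask, floor seg lateral extent
M=seg(t,(365,240),9);Q,A=quad(M);F=np.array([t.plane(x,.004)[:2] for x in Q]);print("floor",A,Q.tolist(),F.round(4).tolist())
E=cv2.Canny(cv2.cvtColor(t.im,cv2.COLOR_RGB2GRAY),30,80)
L=cv2.HoughLinesP(E[195:280,310:405],1,np.pi/180,20,minLineLength=25,maxLineGap=4)
for x1,y1,x2,y2 in L[:,0]+[310,195,310,195]:
    p1,p2=t.plane((x1,y1),.026)[:2],t.plane((x2,y2),.026)[:2];d=p2-p1;an=np.degrees(np.arctan2(d[1],d[0]))
    print((x1,y1,x2,y2),"ang",round(an,1),"tray xy rel TCP",((p1+p2)/2-T)@u,((p1+p2)/2-T)@v)
E
```

```text
[[0.615, -0.0322], [0.504, -0.0592], [0.5311, -0.1982], [0.6417, -0.177]] [ 0.57291941 -0.11664625]
ang -79.25482581271 0.14441045795885585
tray ctr rel TCP (tray x,y) 0.07179579283657442 -0.0007707511898809743
floor 2039.5 [[379.0, 255.0], [329.0, 266.0], [321.0, 220.0], [371.0, 211.0]] [[0.53, -0.1713], [0.5029, -0.0509], [0.6133, -0.031], [0.6359, -0.1516]]
(np.int64(318), np.int64(218), np.int64(371), np.int64(208)) ang -78.9 tray xy rel TCP 0.05217198097933619 0.06022976857011691
(np.int64(327), np.int64(267), np.int64(391), np.int64(256)) ang -80.0 tray xy rel TCP 0.06480943258888691 -0.05852263549806322
(np.int64(329), np.int64(219), np.int64(371), np.int64(212)) ang -80.1 tray xy rel TCP 0.06384019248728631 0.05205799045468933
(np.int64(354), np.int64(260), np.int64(380), np.int64(255)) ang -78.8 tray xy rel TCP 0.08502353217241149 -0.05273516487707398
(np.int64(320), np.int64(219), np.int64(329), np.int64(264)) ang -168.3 tray xy rel TCP -0.006740872937487823 0.0027556817682663124
(np.int64(384), np.int64(209), np.int64(392), np.int64(254)) ang -169.7 tray xy rel TCP 0.14535839187165583 -0.0014613661185004145
(np.int64(325), np.int64(229), np.int64(330), np.int64(257)) ang -169.5 tray xy rel TCP -0.0004339127510180389 -0.0020392030304938105
(np.int64(371), np.int64(211), np.int64(379), np.int64(251)) ang -168.5 tray xy rel TCP 0.11523787790075793 0.005310982016798287
```

drive_tool(
  moves=[0.307, -0.388, 0.2, 0, 0, 0.001, 0.3, 0.307, -0.388, 0.3, 0, 0, 0.001, 0.3, 0.307, -0.388, 0.4, 0, 0, 0.001, 0.3, 0.307, -0.388, 0.5, 0, 0, 0.001, 0.3, 0.307, -0.388, 0.545, 0, 0, 0.001, 0.3, 0.307, -0.388, 0.545, 0, 0, 0.001, 0.3, 0.307, -0.388, 0.545, 0, 0, 0.001, 0.3, 0.307, -0.388, 0.545, 0, 0, 0.001, 0.3],
)

```text
time_s: 47.85
ee_pos: [0.5583, -0.049, 0.1289]
ee_rot: [[0.185, -0.983, -0.005], [-0.983, -0.185, 0.001], [-0.002, 0.005, -1.0]]
force: [0.1, 0.9, -0.1]
opening: 0.0279
```

drive_tool(
  moves=[-0.008, -0.007, 0.08, 0, 0, 0, 0.3, -0.008, -0.007, 0.16, 0, 0, 0, 0.3, -0.008, -0.007, 0.23, 0, 0, 0, 0.3, -0.008, -0.007, 0.281, 0, 0, 0, 0.3, -0.008, -0.007, 0.281, 0, 0, 0, 0.3, -0.008, -0.007, 0.281, 0, 0, 0, 0, -0.008, -0.007, 0.281, 0, 0, 0, 0, -0.008, -0.007, 0.281, 0, 0, 0, 0, -0.008, -0.007, 0.281, 0, 0, 0, 0, -0.008, -0.007, 0.281, 0, 0, 0, 0],
  force=60,
)

```text
time_s: 48.68
ee_pos: [0.5614, -0.0462, 0.0475]
ee_rot: [[0.184, -0.983, 0.001], [-0.983, -0.184, 0.001], [-0.0, -0.001, -1.0]]
force: [-1.5, 1.5, 10.7]
opening: 0.0096
```

drive_tool(
  moves=[0, 0, 0, 0, 0, 0, 0, 0, 0, 0, 0, 0, 0, 0],
)

```text
time_s: 48.85
ee_pos: [0.5614, -0.0462, 0.0475]
ee_rot: [[0.184, -0.983, 0.001], [-0.983, -0.184, 0.001], [-0.0, -0.001, -1.0]]
force: [-2.1, 1.1, 10.4]
opening: 0.0097
```

drive_tool(
  moves=[0, 0, -0.06, 0, 0, 0, 0, 0, 0, -0.16, 0, 0, 0, 0, 0, 0, -0.26, 0, 0, 0, 0, 0, 0, -0.36, 0, 0, 0, 0, 0, 0, -0.46, 0, 0, 0, 0, 0, 0, -0.56, 0, 0, 0, 0, 0, 0, -0.66, 0, 0, 0, 0, 0, 0, -0.76, 0, 0, 0, 0, 0, 0, -0.82, 0, 0, 0, 0, 0, 0, -0.82, 0, 0, 0, 0],
)

```text
time_s: 49.68
ee_pos: [0.5623, -0.0465, 0.2966]
ee_rot: [[0.183, -0.983, 0.006], [-0.983, -0.183, 0.001], [0.0, -0.006, -1.0]]
force: [0.3, 0.7, -1.7]
opening: 0.0096
```

```bash
python3 - <<'E'
from plan import *
from workcell import manip
s=manip.sense();p,R=s["ee_pos"],s["ee_rot"];print(p.round(4),s["opening"],s["force"],s["moment"],np.degrees(np.arctan2(R[1,0],R[0,0])))
D=np.array([.4618,.2508,p[2]])
Rs=lambda a:Rd(-79.3+a*76.4)
emit([[(p+(D-p)*i/20,Rs(i/20),0,1) for i in range(1,11)],[(p+(D-p)*i/20,Rs(i/20),0,1) for i in range(11,21)]],p,R)
E
```

```text
[ 0.5623 -0.0465  0.2966] 0.009589366928139977 [ 0.34393521  0.68522233 -1.73111446] [ 0.15717378 -0.02163946  0.01284107] -79.44450474342956
  x1 (need 0.6) [-0.052, 0.007, 0.0, -0.001, 0.0, -0.011, 0]
  x1 (need 0.5) [-0.104, 0.015, 0.0, -0.001, 0.0, -0.022, 0]
  x1 (need 0.5) [-0.155, 0.022, 0.0, -0.001, 0.0, -0.032, 0]
  x1 (need 0.5) [-0.207, 0.03, 0.0, -0.001, 0.0, -0.043, 0]
  x1 (need 0.5) [-0.259, 0.037, 0.0, -0.001, 0.0, -0.053, 0]
  x1 (need 0.5) [-0.311, 0.044, 0.0, -0.001, 0.0, -0.064, 0]
  x1 (need 0.5) [-0.362, 0.052, 0.0, -0.001, 0.0, -0.075, 0]
  x1 (need 0.5) [-0.414, 0.059, 0.0, -0.001, 0.0, -0.085, 0]
  x1 (need 0.5) [-0.466, 0.067, -0.001, -0.001, 0.0, -0.096, 0]
  x1 (need 0.5) [-0.518, 0.074, -0.001, -0.001, 0.0, -0.107, 0]
-- call 10 rows
  x1 (need 0.5) [-0.045, -0.026, 0.0, 0.0, 0.0, -0.011, 0]
  x1 (need 0.5) [-0.09, -0.053, 0.0, 0.0, 0.0, -0.021, 0]
  x1 (need 0.5) [-0.136, -0.079, 0.0, 0.0, 0.0, -0.032, 0]
  x1 (need 0.5) [-0.181, -0.105, 0.0, 0.0, 0.0, -0.042, 0]
  x1 (need 0.5) [-0.226, -0.132, 0.0, 0.0, 0.0, -0.053, 0]
  x1 (need 0.5) [-0.271, -0.158, 0.0, 0.0, 0.0, -0.064, 0]
  x1 (need 0.5) [-0.316, -0.184, 0.0, 0.0, 0.0, -0.074, 0]
  x1 (need 0.5) [-0.362, -0.211, 0.0, 0.0, 0.0, -0.085, 0]
  x1 (need 0.5) [-0.407, -0.237, 0.0, 0.0, 0.0, -0.095, 0]
  x1 (need 0.5) [-0.452, -0.263, 0.0, 0.0, 0.0, -0.106, 0]
-- call 10 rows
```

drive_tool(
  moves=[-0.052, 0.007, 0, 0, 0, -0.011, 0, -0.104, 0.015, 0, 0, 0, -0.022, 0, -0.155, 0.022, 0, 0, 0, -0.032, 0, -0.207, 0.03, 0, 0, 0, -0.043, 0, -0.259, 0.037, 0, 0, 0, -0.053, 0, -0.311, 0.044, 0, 0, 0, -0.064, 0, -0.362, 0.052, 0, 0, 0, -0.075, 0, -0.414, 0.059, 0, 0, 0, -0.085, 0, -0.466, 0.067, 0, 0, 0, -0.096, 0, -0.518, 0.074, 0, 0, 0, -0.107, 0],
)

```text
time_s: 50.52
ee_pos: [0.5094, 0.1027, 0.2913]
ee_rot: [[0.758, -0.652, -0.003], [-0.652, -0.758, 0.0], [-0.002, 0.002, -1.0]]
force: [0.1, 0.8, -1.0]
opening: 0.0097
```

drive_tool(
  moves=[-0.045, -0.026, 0, 0, 0, -0.011, 0, -0.09, -0.053, 0, 0, 0, -0.021, 0, -0.136, -0.079, 0, 0, 0, -0.032, 0, -0.181, -0.105, 0, 0, 0, -0.042, 0, -0.226, -0.132, 0, 0, 0, -0.053, 0, -0.271, -0.158, 0, 0, 0, -0.064, 0, -0.316, -0.184, 0, 0, 0, -0.074, 0, -0.362, -0.211, 0, 0, 0, -0.085, 0, -0.407, -0.237, 0, 0, 0, -0.095, 0, -0.452, -0.263, 0, 0, 0, -0.106, 0],
)

```text
time_s: 51.35
ee_pos: [0.459, 0.2517, 0.2919]
ee_rot: [[0.999, -0.043, -0.002], [-0.043, -0.999, 0.0], [-0.002, -0.0, -1.0]]
force: [0.0, 0.5, -1.4]
opening: 0.0093
```

drive_tool(
  moves=[0, 0, 0, 0, 0, 0, 0, 0, 0, 0, 0, 0, 0, 0, 0, 0, 0, 0, 0, 0, 0],
)

```text
time_s: 51.6
ee_pos: [0.4598, 0.25, 0.2918]
ee_rot: [[0.999, -0.05, -0.002], [-0.05, -0.999, -0.0], [-0.002, 0.0, -1.0]]
force: [0.7, 0.2, -1.2]
opening: 0.0098
```

```bash
python3 - <<'E'
from plan import *
from h import *
from workcell import manip
s=manip.sense();p,R=s["ee_pos"],s["ee_rot"];print(p.round(4),s["opening"],s["force"],s["moment"],np.degrees(np.arctan2(R[1,0],R[0,0])));print(R.round(4))
c=p+.070*R[:,0];print("tray ctr",c.round(4),"target",[.5317,.2473])
emit([[([.4618,.2508,.225],-2.9,0,10)],[([.4618,.2508,.2085],-2.9,0,10)]],p,R)
E
```

```text
[0.4598 0.25   0.2918] 0.00983157875053393 [ 0.72599029  0.18194722 -1.24220339] [-0.07137912  0.03604514  0.04583342] -2.8384215326051736
[[ 9.988e-01 -4.950e-02 -2.100e-03]
 [-4.950e-02 -9.988e-01 -1.000e-04]
 [-2.100e-03  2.000e-04 -1.000e+00]]
tray ctr [0.5297 0.2466 0.2917] target [0.5317, 0.2473]
  x10 (need 1.6) [0.007, -0.003, 0.223, 0.0, 0.0, 0.0, 0]
-- call 10 rows
  x10 (need 0.4) [0.0, 0.0, 0.055, 0.0, 0.0, 0.0, 0]
-- call 10 rows
```

drive_tool(
  moves=[0.003, -0.001, 0.05, 0, 0, 0, 0, 0.007, -0.003, 0.1, 0, 0, 0, 0, 0.007, -0.003, 0.15, 0, 0, 0, 0, 0.007, -0.003, 0.2, 0, 0, 0, 0, 0.007, -0.003, 0.23, 0, 0, 0, 0, 0.007, -0.003, 0.25, 0, 0, 0, 0, 0.007, -0.003, 0.26, 0, 0, 0, 0, 0.007, -0.003, 0.265, 0, 0, 0, 0, 0.007, -0.003, 0.265, 0, 0, 0, 0, 0.007, -0.003, 0.265, 0, 0, 0, 0],
)

```text
time_s: 52.43
ee_pos: [0.462, 0.2517, 0.2131]
ee_rot: [[0.999, -0.048, -0.001], [-0.048, -0.999, 0.001], [-0.001, -0.001, -1.0]]
force: [-0.2, 0.7, -1.0]
opening: 0.0097
```

```bash
python3 - <<'E'
from plan import *
from up import *
from workcell import manip
s=manip.sense();p,R=s["ee_pos"],s["ee_rot"];print(p.round(4),s["opening"],s["force"],s["moment"])
sd=grab("side","17")
u=R[:,0];c=p+.070*u-np.array([0,0,.0475]);v=np.cross([0,0,1],u)
for x,y in((-.075,.06),(-.075,-.06),(.075,-.06),(.075,.06)): print("rim pred side",sd.proj(c+x*u+y*v+np.array([0,0,.026])).round(1))
M=seg(sd,tuple(sd.proj(c+np.array([0,0,.004])).round().astype(int)),9);print(quad(M))
E
```

```text
[0.462  0.2517 0.2131] 0.009658716943741827 [-0.15097725  0.72917311 -0.96913074] [-0.01607379  0.07398253 -0.03150274]
rim pred side [230.7 384.9]
rim pred side [288.4 339.6]
rim pred side [237.5 287.1]
rim pred side [181.7 324.8]
(array([[245., 333.],
       [252., 350.],
       [233., 344.],
       [233., 333.]]), 153.5)
```

drive_tool(
  moves=[0, 0, 0.004, 0, 0, 0, 0, 0, 0, 0.008, 0, 0, 0, 0, 0, 0, 0.011, 0, 0, 0, 0, 0, 0, 0.011, 0, 0, 0, 0],
)

```text
time_s: 52.82
ee_pos: [0.4616, 0.2515, 0.2091]
ee_rot: [[0.999, -0.048, -0.002], [-0.048, -0.999, 0.001], [-0.002, -0.001, -1.0]]
force: [0.4, -0.4, -2.2]
opening: 0.0098
```

drive_tool(
  moves=[0, 0, 0.003, 0, 0, 0, 0, 0, 0, 0.005, 0, 0, 0, 0, 0, 0, 0.005, 0, 0, 0, 0],
)

```text
time_s: 53.07
ee_pos: [0.4617, 0.2515, 0.2076]
ee_rot: [[0.999, -0.048, -0.002], [-0.048, -0.999, 0.001], [-0.002, -0.0, -1.0]]
force: [0.5, -0.7, -1.0]
opening: 0.0095
```

drive_tool(
  moves=[0, 0, 0.003, 0, 0, 0, 0, 0, 0, 0.003, 0, 0, 0, 0, 0, 0, 0.003, 0, 0, 0, 0],
)

```text
time_s: 53.32
ee_pos: [0.4617, 0.2515, 0.2068]
ee_rot: [[0.999, -0.048, -0.002], [-0.048, -0.999, 0.001], [-0.002, -0.001, -1.0]]
force: [1.0, 0.1, -1.7]
opening: 0.0097
```

```bash
python3 - <<'E'
from workcell import manip
s=manip.sense();print(s["ee_pos"].round(4),s["opening"],s["force"],s["moment"])
E
```

```text
[0.4617 0.2515 0.2068] 0.009673071881773573 [ 0.96230172  0.08017334 -1.65943228] [-0.01819306  0.03111643  0.00436391]
```

drive_tool(
  moves=[0, 0, 0.003, 0, 0, 0, 0, 0, 0, 0.003, 0, 0, 0, 0, 0, 0, 0.003, 0, 0, 0, 0],
)

```text
time_s: 53.57
ee_pos: [0.4617, 0.2516, 0.206]
ee_rot: [[0.999, -0.048, -0.002], [-0.048, -0.999, 0.001], [-0.002, -0.001, -1.0]]
force: [0.5, 0.0, -1.3]
opening: 0.0095
```

drive_tool(
  moves=[0, 0, 0.003, 0, 0, 0, 0, 0, 0, 0.003, 0, 0, 0, 0, 0, 0, 0.003, 0, 0, 0, 0],
)

```text
time_s: 53.82
ee_pos: [0.4617, 0.2515, 0.2055]
ee_rot: [[0.999, -0.048, -0.001], [-0.048, -0.999, 0.001], [-0.001, -0.001, -1.0]]
force: [-2.1, -0.7, 5.1]
opening: 0.0099
```

```bash
python3 - <<'E'
from workcell import manip
s=manip.sense();print(s["ee_pos"].round(4),s["opening"],s["force"],s["moment"])
E
```

```text
[0.4617 0.2515 0.2055] 0.009904590971368197 [-2.09944448 -0.71720783  5.13128784] [-0.23927465  0.19086999  0.04303793]
```

drive_tool(
  moves=[0, 0, -0.002, 0, 0, 0, 0, 0, 0, -0.002, 0, 0, 0, 0.25, 0, 0, -0.002, 0, 0, 0, 0.25, 0, 0, -0.002, 0, 0, 0, 0.25, 0, 0, -0.002, 0, 0, 0, 0.25, 0, 0, -0.03, 0, 0, 0, 0.25, 0, 0, -0.1, 0, 0, 0, 0.25, 0, 0, -0.2, 0, 0, 0, 0.25, 0, 0, -0.3, 0, 0, 0, 0.25, 0, 0, -0.3, 0, 0, 0, 0.25],
)

```text
time_s: 54.65
ee_pos: [0.4636, 0.2533, 0.3007]
ee_rot: [[0.999, -0.048, 0.005], [-0.048, -0.999, 0.005], [0.005, -0.005, -1.0]]
force: [0.8, 0.0, -0.0]
opening: 0.0229
```

drive_tool(
  moves=[0, 0.2, -0.1, 0, 0, 0, 0.25, 0, 0.4, -0.1, 0, 0, 0, 0.25, 0, 0.6, -0.1, 0, 0, 0, 0.25, 0, 0.8, -0.1, 0, 0, 0, 0.25, 0, 1, -0.1, 0, 0, 0, 0.25, 0, 1, -0.1, 0, 0, 0, 0.25, 0, 1, -0.1, 0, 0, 0, 0.25, 0, 1, -0.1, 0, 0, 0, 0.25],
)

```text
time_s: 55.32
ee_pos: [0.4465, -0.054, 0.3252]
ee_rot: [[0.999, -0.054, -0.002], [-0.054, -0.999, -0.001], [-0.002, 0.001, -1.0]]
force: [0.2, -0.5, -0.5]
opening: 0.0232
```

drive_tool(
  moves=[0, 0.2, 0, 0, 0, 0, 0.25, 0, 0.4, 0, 0, 0, 0, 0.25, 0, 0.6, 0, 0, 0, 0, 0.25, 0, 0.6, 0, 0, 0, 0, 0.25, 0, 0.6, 0, 0, 0, 0, 0.25],
)

```text
time_s: 55.73
ee_pos: [0.4375, -0.234, 0.3249]
ee_rot: [[0.999, -0.054, -0.002], [-0.054, -0.999, -0.001], [-0.002, 0.001, -1.0]]
force: [-0.4, 0.0, -0.3]
opening: 0.0232
```

```bash
python3 - <<'E'
from up import *
from workcell import manip
s=manip.sense();print(s["ee_pos"].round(4))
t=grab("top","18");sd=grab("side","18")
u=np.array([.9988,-.049,0]);v=np.array([.049,.9988,0])
T=np.array([.4617,.2515,.158]);c=T+.07*u;print("exp ctr",c)
for cam,nm in((t,"T"),(sd,"S")): print(nm,[cam.proj(c+x*u+y*v+np.array([0,0,.026])).round(1).tolist() for x,y in((-.075,.06),(-.075,-.06),(.075,-.06),(.075,.06))])
E=cv2.Canny(cv2.cvtColor(t.im,cv2.COLOR_RGB2GRAY),30,80)
L=cv2.HoughLinesP(E[195:310,130:250],1,np.pi/180,20,minLineLength=22,maxLineGap=4)
for x1,y1,x2,y2 in L[:,0]+[130,195,130,195]:
    p1,p2=t.plane((x1,y1),.184),t.plane((x2,y2),.184);d=p2-p1;m=(p1+p2)/2-np.array([.5317,.2473,0])
    print((int(x1),int(y1),int(x2),int(y2)),"ang",round(np.degrees(np.arctan2(d[1],d[0])),1),"rel rest x,y",(m@u).round(4),(m@v).round(4))
hsv=cv2.cvtColor(t.im,cv2.COLOR_RGB2HSV);print("catch",[(q.round(2),a) for q,a in blobs(t,110,235,40,35,cv2.inRange(hsv,(10,110,90),(30,255,255)),4)])
a=cv2.resize(t.im[170:310,90:250],None,fx=2.5,fy=2.5,interpolation=cv2.INTER_CUBIC);b=cv2.resize(sd.im[260:430,140:320],None,fx=2.2,fy=2.2,interpolation=cv2.INTER_CUBIC)
h=max(a.shape[0],b.shape[0]);pad=lambda i:np.pad(i,((0,h-i.shape[0]),(0,0),(0,0)))
cv2.imwrite("pics/p18.png",np.hstack([pad(a),pad(b)])[:,:,::-1])
E
```

```text
[ 0.4375 -0.234   0.3249]
exp ctr [0.531616 0.24807  0.158   ]
T [[151.7, 291.0], [212.1, 294.2], [216.7, 219.4], [156.5, 216.0]]
S [[231.7, 386.9], [288.9, 341.8], [238.3, 289.4], [182.9, 327.0]]
(156, 291, 158, 249) ang -1.9 rel rest x,y -0.0328 0.053
(187, 213, 233, 216) ang -93.3 rel rest x,y 0.0839 -0.0454
(161, 262, 162, 233) ang -1.2 rel rest x,y 0.0125 0.0469
(130, 278, 153, 280) ang -94.8 rel rest x,y -0.0524 0.0824
(219, 245, 221, 222) ang -4.3 rel rest x,y 0.0469 -0.0676
(157, 231, 218, 234) ang -92.4 rel rest x,y 0.0453 -0.0029
(168, 284, 196, 287) ang -95.9 rel rest x,y -0.0611 0.0015
(188, 218, 215, 219) ang -91.7 rel rest x,y 0.0749 -0.0289
(215, 282, 216, 259) ang -1.8 rel rest x,y -0.0276 -0.0631
(154, 270, 156, 246) ang -3.9 rel rest x,y -0.0092 0.0584
(180, 290, 213, 294) ang -96.7 rel rest x,y -0.0725 -0.028
(132, 242, 155, 246) ang -99.6 rel rest x,y 0.0175 0.083
(153, 291, 179, 290) ang -87.6 rel rest x,y -0.0727 0.0326
(138, 266, 151, 241) ang -26.5 rel rest x,y -0.0013 0.0798
catch [(array([127.97, 252.66]), np.int32(58))]
```

View pics/p18.png

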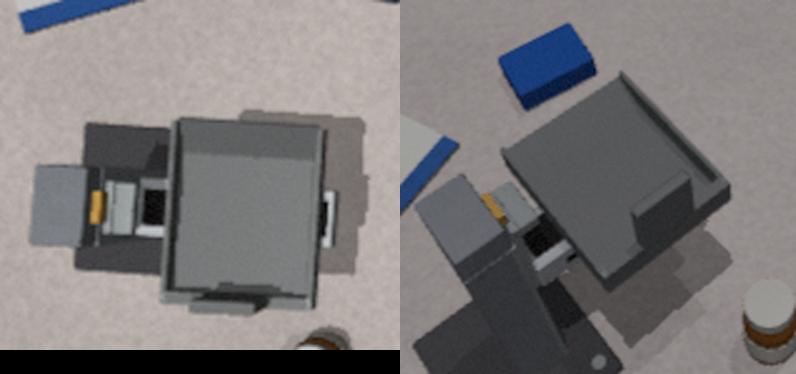

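```bash
python3 - <<'E'
from workcell import manip
s=manip.sense();print(s["time_s"],s["force"]);print(manip.sign_off())
E
```

```text
55.8333 [-0.75408902  0.63356268  0.00375454]
the job is handed in; nothing more can be done
None
```

The job is done and handed in at about 56 s of the 210 s allowed, in the order asked. I gathered five cartridges in the tray, tipped them into the bin, locked the bracket arm on the upright and set the empty tray on it.

- **Cartridges:** All five stood in the tray before I lifted it (3.9 N on the wrist). After tipping, the tray looked empty and weighed about 1.6 N. In the bin I could count only four caps for certain; the fifth cartridge seems to lie under the others.
- **Bracket:** The claws went in without hard contact, and the plate touched the upright's face where expected. Pressing the pad with about 21 N met a hard stop at z = 221 mm, against 222 mm nominal. The catch shows in the same place in the images as before hanging, so it is out over the plate.
- **Tray:** It rests across the arm, and no lean is visible in the last pictures; I did not measure the tilt itself. It is centred to about 1 mm across the arm and 2–3 mm along it. The camera readings of the resting point disagree by about 2 mm.
- **Bystanders:** The jar and slide box were never touched, and the gripper ended clear of everything.

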